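# Refit the reversed comb of a clay lump breaker

### The job

The steel comb of the clay lump breaker was put back the wrong way round after cleaning, so its fins stand on the rotor discs and it sticks up out of its sloping guide. Draw it right out, turn it end for end and slide it back down the guide so that its fins pass between the discs; keep hold of it until its bar is fully home on its seats, then let go. Leave the vase, the tub and the brush where they are.

Things in the scene. Friction and masses are not known exactly. Their poses are not given: they have to be found in the camera images.
- breaker: Clay lump breaker: off-white bench machine, bolted down, base 300 x 250 mm. Origin: underside, below the rotor; x level, from the comb's guide (robot's side) to the feed chute and motor; y along the rotor; z up. The chute stands over x = 0 to 0.12 m, leaning to +x, 250 mm high. Side plates at y = +-78 to +-84 mm carry the comb's guide.
- rotor (a point): Middle of the rotor shaft (along the breaker's y, 24 mm thick, 120 mm above the bench). On it five fixed steel discs, 100 mm across, 7 mm thick, 26 mm apart, centred at y = -45.5, -19.5, 6.5, 32.5 and 58.5 mm of the breaker, with 19 mm gaps between them.
- throat: Sloping guide of the comb, fixed in the breaker. Origin: where the middle of the underside of the comb's bar lies when home, 60 mm from the shaft's axis. z points out of the guide, up and towards the robot, 35 degrees from vertical, straight away from the shaft: the comb slides along it. y is the breaker's y; x across the guide, up and to the chute. Seats for the bar's ends at z = 0.
- guide_mouth (a point): Middle of the guide's mouth, at z = 63 mm of the throat. At each side plate two rails make a channel 21 mm wide (throat x) and 16 mm deep (y = +-62 to +-78 mm), from z = 2 to 50 mm, flared from there to the mouth. It takes the bar's ends, with 3 mm of play each way along y and 2.5 mm across.
- comb: Loose steel comb, about 0.55 kg. Bar 150 long (y), 16 thick (x), 24 mm high (z). Origin: middle of the bar's underside; z towards the grip; fins below reach to z = -42 mm. At the start it stands in the guide the wrong way round (its y and x opposite to the throat's), fin tips on the disc rims, origin 32 mm above the throat's. The right way round its axes are the throat's and it goes down to the seats.
- comb_grip (a point): Middle of the comb's black plastic grip block, 54 mm above the bar's underside (comb z). The block is 70 mm long (y), 16 mm thick (x) and spans z = 24 to 74 mm: pinch it across its thickness.
- comb_finned_end (a point): The bar's end face with a fin close to it (comb frame 0, -75, 12 mm). Fins: five, 12 mm wide (y), 16 mm thick, rounded tips, centred at comb y = -58.5, -32.5, -6.5, 19.5 and 45.5 mm; the other end of the bar has 23.5 mm without a fin. In the right way round this end lies at the throat's -y side.
- vase: Unfired brown clay vase, 155 mm high, 86 mm in diameter, loose, standing on a banding wheel 190 mm in diameter and 64 mm high. Origin: middle of its underside; z up. A bystander.
- tub: Clear plastic tub, 110 mm high, 124 mm in diameter at the rim, loose. Origin: middle of its underside. A bystander.
- brush: Cleaning brush 220 mm long, 42 mm wide and 20 mm high, lying on the bench, loose. Origin: below its middle; x along it to the bristles. A bystander.
Not all that is in view belongs to the job. Of the things that look like the comb, the smallest one is meant.

How it is judged:
On the way, in this order (a step that is already met when the one before it is completed fails the run):
1. the comb is drawn right out of its guide, in the grip (distance between comb and throat above 0.095 m and contact force between the fingers and comb above 1 N), for 0.1 s.
2. the comb, turned end for end, is fully home between the discs while the gripper still has hold of it (z of comb in the frame of throat between -0.004 and 0.006 m and x of comb in the frame of throat between -0.006 and 0.006 m and y of comb in the frame of throat between -0.006 and 0.006 m and angle between the z axis of comb and the z axis of throat, either way round below 0.12 rad and y of comb_finned_end in the frame of throat below -0.05 m and contact force between the fingers and comb above 1 N), for 0.1 s.
At the end, for the whole second after the job is handed in: The comb lies in the breaker's guide the right way round (its finned end at the guide's -y side), its bar within 4 mm of its seats, within 6 mm of the middle along and across the guide and within 0.12 rad of the guide's slope, let go and at rest (z of comb in the frame of throat between -0.004 and 0.004 m and x of comb in the frame of throat between -0.006 and 0.006 m and y of comb in the frame of throat between -0.006 and 0.006 m and angle between the z axis of comb and the z axis of throat, either way round below 0.12 rad and y of comb_finned_end in the frame of throat below -0.05 m and linear speed of comb below 0.01 m/s and angular speed of comb below 0.1 rad/s and contact force between the fingers and comb below 0.1 N); the robot touches nothing.
It fails at once if the vase is moved more than 20 mm or tipped (distance of vase from where it was at the start of the episode above 0.02 m or angle between vase's own z axis and vertical above 0.2 rad).
It fails at once if the tub is moved more than 30 mm (distance of tub from where it was at the start of the episode above 0.03 m).
It fails at once if the brush is moved more than 30 mm (distance of brush from where it was at the start of the episode above 0.03 m).
It also fails if it takes over 48 s, if anything falls off the work surface, if the arm or the gripper's body presses on something with over 40 N, if the wrist force passes 120 N, or if a joint passes its speed limit or range.

### The arm

A 7-joint arm with a two-finger parallel gripper is mounted at the origin on the work surface. World frame = base frame: x ahead of the robot, y to its left, z up, the work surface at z = 0. Lengths are in m, angles in rad, forces in N, time in s.
With the tool pointing down it reaches from about 0.425 to 0.925 m from the base axis. Payload 6.8 kg.
Tool frame: the origin (TCP) lies between the finger pads; the fingertips stand r.tip_reach ahead of it and the grasp point (between the pads) lies 11 mm behind it (r.tip_reach is the distance from the TCP to the fingertips, in m); z points along the fingers, y is the direction in which the jaws open and shut (so a half turn about z gives the same grasp; the last joint's range is limited). The gripper opens to 85 mm and grips with 20 to 120 N. Pads are 22 mm wide; open, the fingers measure 114 mm over their backs; the gripper's body (76 mm by 85 mm) begins 54 mm behind the grasp point. The pads swing forward as they close: fully open they stand 13 mm farther back than shut.
Start: joints at [-1.339, 0.477, 0.022, 1.555, -0.011, 1.109, -0.083], TCP at [0.225, 0.636, 0.239] pointing down, gripper open.
Joint ranges: [-2.96, 2.96], [-0.34, 2.1], [-1.41, 1.46], [0.24, 2.44], [-1.37, 4.51], [0.17, 1.92], [-2.96, 2.96]. Speed limits (rad/s): [2.39, 2.39, 3.14, 3.14, 3.14, 3.14, 3.14].

### API

Orientations are given as a rotation vector (axis times angle).
In Python, from bench import r, eyes, spotter gives the robot as it stands.
- The arm moves only by the tool carry_out, never from a script. Its argument "series" is text: rows parted by semicolons, each of 5 numbers parted by spaces: the shift along the tool's x, y, z in cm, then the turn about the tool's z in rad, then the opening, from 0 (shut) to 1 (fully open). In form: x y z yaw gripper; .... A call has 1 to 8 rows; each row shifts and turns the commanded pose from where the row before left it, along the tool's axes as they then stand; what a row does not reach is not made up. A row lasts 1/8 s, in which the tool goes at most 62.5 mm and 10.7 degrees, less where a joint would pass 70% of its speed; a pose out of reach is approached as far as the arm can. A call with a gripper value outside its range is refused whole. The fingers move at their own pace and stop on an object; "grip_force" is the grip in N (left out, the last holds). Time passes only in rows, so rows that do not move let the fingers close. It gives the time, the measured TCP pose, the force and the opening at its end, in the units of the state.
- r.get_obs(): the state, without advancing time (a new reading comes with each control period).
- eyes.grab_frame(name): name is "scene" or "top" or "wrist"; returns a dict with "color" (400x640x3 uint8, blue, green, red), "intrinsics" (3x3 intrinsics, pixels), "R" (3x3) and "t" (3): a world point X has camera coordinates R X + t; the wrist camera has in their place "T_tool_cam" (4x4, takes a point from camera to tool coordinates, whose origin is the TCP and whose axes are the flange's). Camera axes: x right, y down, z forward; pixel columns grow to the right and rows downward; lengths in m; the calibration is good to about 2 mm. A picture is of the moment at which its call begins: read the wrist's pose just before it. There is no depth.
- r.hand_in(): hands the job in, once; it reports no verdict.
Trained networks look in a picture, given as the dict that the camera call returned (one of the last four; its "shot" number tells which), for a name from the list of things; names that differ only in an ending like _2 or _b are one class to them, and where a whole thing is asked for, a point or a joint stands for the part that bears it (a point fixed in the world has none). Each returns a list of dicts, best first, with "confidence" (0 to 1); they miss things now and then, are a little off and sometimes report something else, mostly with a low value. They report only what shows in the picture. A call takes as long as a camera call. They do not tell look-alikes from the thing itself.
- spotter.search_frame(picture, query): "uv" ([column, row] in pixels, amid what is visible of it).
- spotter.trace(picture, query): "pixels" (400x640 bool, what is visible of it) and "uv" ([column, row] in pixels, amid what is visible of it).
- spotter.mark_of(picture, query): "uv" ([column, row] in pixels: a listed point, or the origin of a listed thing).
The state is a dict: "clock": time; "joints": joint angles; "qvel": joint speeds; "tau": joint torques, N m; "tcp_pos": TCP position; "orientation": TCP orientation; "contact_force": force on the tool from outside, world axes, zero at the start; "moment": the same for the moment, N m; "grip_width": finger opening in m.
Only numpy, scipy, OpenCV 4.12 (cv2) and the standard library are available. Lean on these libraries where they do the work, as an engineer would, in place of code of your own. Each camera call takes 0.05 s, during which the arm holds its last target.

## Working session

There is one attempt and no reset: what is moved stays moved. The work goes in short steps, Python scripts to look and compute and a tool call to move; the robot and the scene stay as the last step left them, time stands still between calls to the robot, and variables do not carry over. Pictures are saved under pics/ and viewed, and the job is handed in when it is done.

Besides the shell and the picture viewer there is one more tool, called after ">>>" in YAML: its name, and indented under it one key for each argument. carry_out: Moves the arm, as the interface text tells. Its arguments: {"type":"object","properties":{"series":{"type":"string"},"grip_force":{"type":"number"}},"required":["series"]}

```bash
ls; mkdir -p pics; python3 - <<'E'
from bench import r,eyes,spotter
import cv2
o=r.get_obs();print({k:(v if not hasattr(v,'round') else v.round(3)) for k,v in o.items()},r.tip_reach)
for n in ("scene","top","wrist"):
    p=eyes.grab_frame(n);cv2.imwrite(f"pics/a_{n}.png",p["color"])
    print(n,p["intrinsics"],p.get("R"),p.get("t"),p.get("T_tool_cam"))
    for q in ("comb","breaker","vase","tub","brush"):
        print(q,[(d["uv"],round(d["confidence"],2)) for d in spotter.search_frame(p,q)])
    for q in ("comb","comb_grip","comb_finned_end","guide_mouth","throat","rotor","breaker"):
        print("mark",q,[(d["uv"],round(d["confidence"],2)) for d in spotter.mark_of(p,q)])
E
```

```text
pics
{'clock': 0.0, 'joints': array([-1.339,  0.478,  0.022,  1.556, -0.011,  1.109, -0.083]), 'qvel': array([-0.   , -0.001, -0.   ,  0.002, -0.   ,  0.   , -0.001]), 'tau': array([-0.0000e+00, -5.9645e+01,  1.6080e+00, -2.8119e+01,  1.2000e-02,
        9.0000e-03, -0.0000e+00]), 'tcp_pos': array([0.225, 0.636, 0.238]), 'orientation': array([-5.310e-01, -3.096e+00,  3.000e-03]), 'contact_force': array([-0.948, -0.348,  0.45 ]), 'moment': array([-0.01 , -0.027, -0.027]), 'grip_width': 0.08541730766955334} 0.008
scene [[453.84857211   0.         320.12133781]
 [  0.         453.84857211 200.81020278]
 [  0.           0.           1.        ]] [[-0.6151714   0.78838728  0.00310467]
 [ 0.62033415  0.48646395 -0.61525472]
 [-0.4865693  -0.37656118 -0.78832227]] [ 0.2962497  -0.18380096  1.62148191] None
comb [([312.3, 216.4], 0.94), ([322.3, 185.1], 0.89), ([400.0, 226.4], 0.82)]
breaker [([295.7, 281.1], 0.6)]
vase [([455.6, 312.0], 0.82)]
tub [([203.9, 177.7], 0.7)]
brush [([254.8, 171.4], 0.58)]
mark comb [([324.7, 185.1], 0.83), ([394.8, 224.0], 0.72), ([311.0, 224.0], 0.68)]
mark co
[... 1135 characters left out ...]
310.2, 152.6], 0.84)]
mark breaker [([172.5, 179.5], 0.61), ([312.0, 160.4], 0.56)]
wrist [[326.32371154   0.         325.38527181]
 [  0.         326.32371154 195.69256225]
 [  0.           0.           1.        ]] None None [[-9.78779314e-05 -9.61684401e-01 -2.74158902e-01  6.85598884e-02]
 [ 9.99999287e-01  2.32071225e-04 -1.17106224e-03 -2.46062550e-04]
 [ 1.18981668e-03 -2.74158822e-01  9.61683693e-01 -1.35213119e-01]
 [ 0.00000000e+00  0.00000000e+00  0.00000000e+00  1.00000000e+00]]
comb [([25.5, 310.0], 0.79)]
breaker []
vase []
tub []
brush []
mark comb []
mark comb_grip [([37.2, 309.9], 0.77)]
mark comb_finned_end []
mark guide_mouth []
mark throat []
mark rotor []
mark breaker []
```

View pics/a_scene.png

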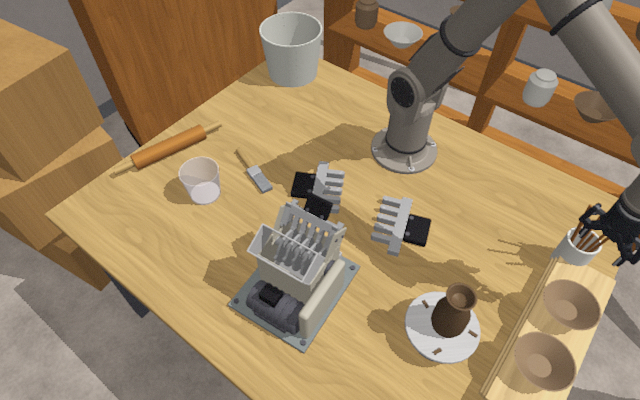

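View pics/a_top.png

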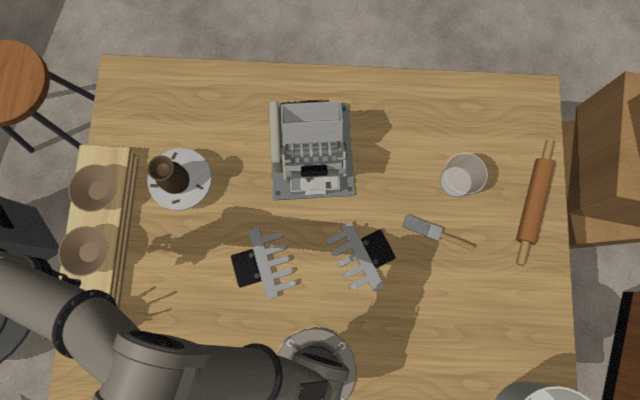

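View pics/a_wrist.png

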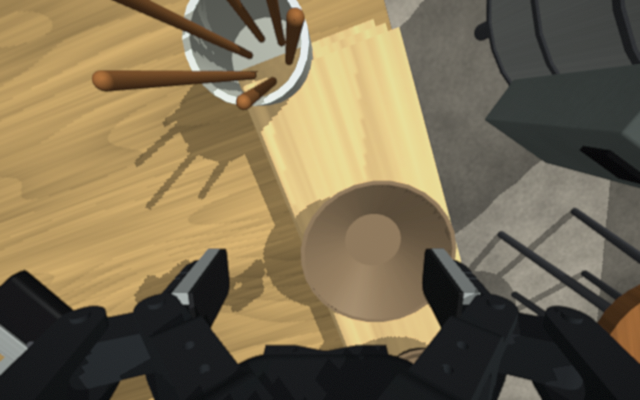

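The in-guide comb shows at top (313,168) and scene (318,207). The two others, at top (260,263) and (366,250), lie loose on the bench and look larger. The one in the guide fits the description. I'll enlarge it and measure.

```bash
cat > h.py <<'E'
from bench import r,eyes,spotter
import cv2,numpy as np
from scipy.spatial.transform import Rotation as Ro
from scipy.optimize import least_squares
def cam(p,obs=None):
    if p.get("R") is not None: return p["intrinsics"],np.array(p["R"]),np.array(p["t"])
    T=np.eye(4);T[:3,:3]=Ro.from_rotvec(obs["orientation"]).as_matrix();T[:3,3]=obs["tcp_pos"]
    M=np.linalg.inv(T@np.array(p["T_tool_cam"]));return p["intrinsics"],M[:3,:3],M[:3,3]
def proj(c,X):
    K,R,t=c;Y=np.atleast_2d(X)@R.T+t;Y=Y@np.array(K).T;return Y[:,:2]/Y[:,2:]
def tri(cs,uvs):
    f=lambda X:np.concatenate([(proj(c,X)[0]-u) for c,u in zip(cs,uvs)])
    s=least_squares(f,[.6,0,.15]);return s.x,s.fun
def onz(c,uv,z):
    K,R,t=c;d=R.T@np.linalg.solve(K,[*uv,1]);o=-R.T@t;return o+d*(z-o[2])/d[2]
S35,C35=np.sin(np.radians(35)),np.cos(np.radians(35))
RT=np.array([[C35,0,-S35],[0,1,0],[S35,0,C35]])  # throat axes as columns in breaker frame
TT=np.array([0,0,.12])+.06*RT[:,2]
def b2w(b,P): # b=(x,y,yaw)
    c,s=np.cos(b[2]),np.sin(b[2]);P=np.atleast_2d(P)
    return np.c_[b[0]+c*P[:,0]-s*P[:,1],b[1]+s*P[:,0]+c*P[:,1],P[:,2]]
def t2b(P): return np.atleast_2d(P)@RT.T+TT
def crop(img,u0,v0,u1,v1,k,name): cv2.imwrite(name,cv2.resize(img[v0:v1,u0:u1],None,fx=k,fy=k,interpolation=cv2.INTER_CUBIC))
E
python3 - <<'E'
from h import *
a=eyes.grab_frame("scene");b=eyes.grab_frame("top")
ca,cb=cam(a),cam(b)
print(tri([ca,cb],[[318.6,206.9],[313.5,170.6]]), 'grip')
print(tri([ca,cb],[[302.2,254.3],[310.2,152.6]]),'rotor')
for n,p,c in(("s",a,ca),("t",b,cb)):
    for q in ("vase","tub","brush","breaker"):
        for d in spotter.trace(p,q)[:1]:
            ys,xs=np.nonzero(d["pixels"]);print(n,q,d["uv"],xs.min(),xs.max(),ys.min(),ys.max(),onz(c,d["uv"],.0 if q!="breaker" else .1).round(3))
crop(a["color"],220,150,370,350,4,"pics/b_s.png") if 0 else crop(a["color"],225,180,365,320,4,"pics/b_s.png")
crop(b["color"],255,90,375,210,5,"pics/b_t.png")
E
```

```text
(array([0.52709295, 0.02900947, 0.23021178]), array([-0.18837168, -0.03415792, -0.17243468,  0.0905548 ])) grip
(array([0.61074515, 0.04155011, 0.11624705]), array([ 0.63862784,  0.11921118,  0.61771677, -0.33020433])) rotor
s vase [458.4, 309.1] 431 477 282 337 [0.43  0.441 0.   ]
s tub [204.3, 178.6] 179 220 157 204 [ 0.533 -0.456  0.   ]
s brush [258.9, 174.3] 237 272 149 192 [ 0.405 -0.324  0.   ]
s breaker [294.6, 277.6] 230 360 199 351 [0.671 0.063 0.1  ]
t vase [166.8, 173.8] 147 188 156 193 [0.554 0.488 0.   ]
t tub [461.1, 170.2] 439 486 153 197 [ 0.61  -0.426  0.   ]
t brush [429.9, 231.3] 403 471 216 248 [ 0.414 -0.329  0.   ]
t breaker [308.3, 145.6] 268 353 100 199 [0.636 0.05  0.1  ]
```

View pics/b_s.png

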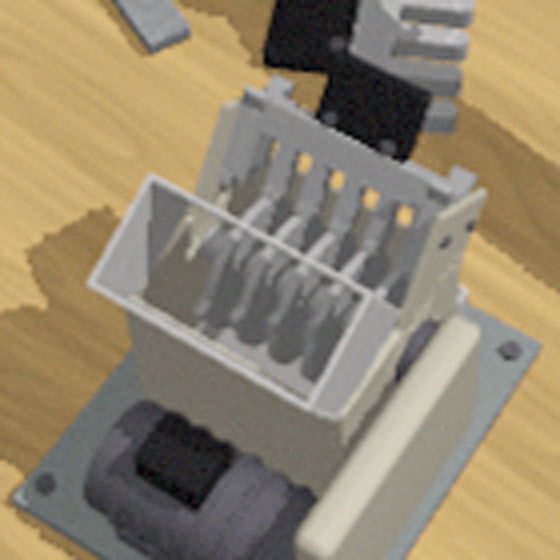

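View pics/b_t.png

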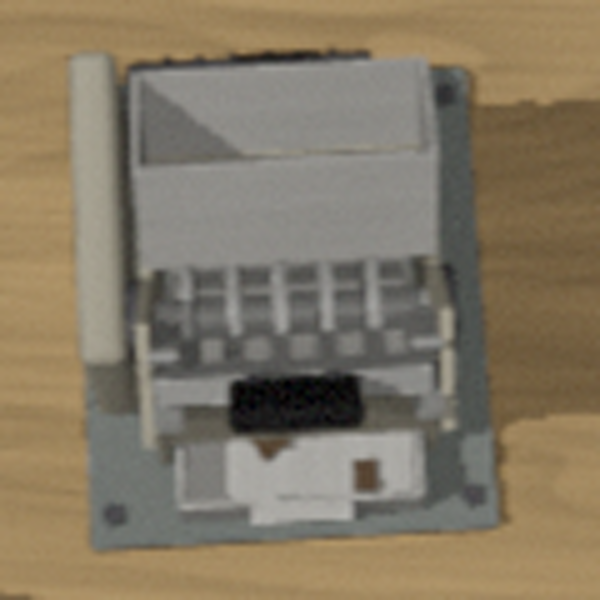

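The trained marks agree on the comb in the guide: black grip at scene crop (375,105) and top crop (297,402), its bar in the machine's rails. The vase is far enough from the path. I'll raise the tool, go above the breaker, then measure with the wrist camera.

>>> carry_out:
  series: "0 0 -5.4 0 1;0 0 -5.4 0 1;0 0 -5.4 0 1;-4 -4 0 0 1;-4 -4 0 0 1;-4 -4 0 0 1;-4 -4 0 0 1;-4 -4 0 0 1"
  grip_force: 30

```text
clock: 3.45
tcp_pos: [0.3476, 0.3793, 0.4015]
orientation: [0.531, 3.096, 0.001]
contact_force: [2.1, 0.3, -0.2]
grip_width: 0.0852
```

>>> carry_out:
  series: "-4 -4 0 0 1;-4 -4 0 0 1;-4 -4 0 0 1;-4 -4 0 0 1;-4 -4 0 0 1;-4 -4 0 0 1;0 0 0 -0.17 1;0 0 0 -0.17 1"

```text
clock: 4.45
tcp_pos: [0.4933, 0.074, 0.4014]
orientation: [-0.006, 3.141, 0.0]
contact_force: [-0.0, -0.0, 0.3]
grip_width: 0.0855
```

```bash
python3 - <<'E'
from h import *
o=r.get_obs();print(o["joints"].round(3),o["tcp_pos"])
w=eyes.grab_frame("wrist");c=cam(w,o)
cv2.imwrite("pics/c_w.png",w["color"])
for q in("comb_grip","rotor","comb_finned_end","guide_mouth"):print(q,[(d["uv"],round(d["confidence"],2)) for d in spotter.mark_of(w,q)])
# predicted
b=[.6107,.0416,0]
for z in(.024,.074):
  print(proj(c,b2w(b,t2b([[0,-.035,z+.032],[0,.035,z+.032]]))).round(1))
E
```

```text
[-0.703  0.047  0.454  1.76  -0.021  1.339  1.33 ] [0.49331724 0.07400457 0.40139925]
comb_grip [([158.6, 58.3], 0.94), ([277.0, 214.6], 0.77)]
rotor [([295.3, 244.9], 0.76)]
comb_finned_end [([351.3, 217.9], 0.93), ([229.8, 103.0], 0.67)]
guide_mouth []
[[261.7 221.1]
 [328.5 221.4]]
[[251.6 207.1]
 [329.1 207.4]]
```

View pics/c_w.png

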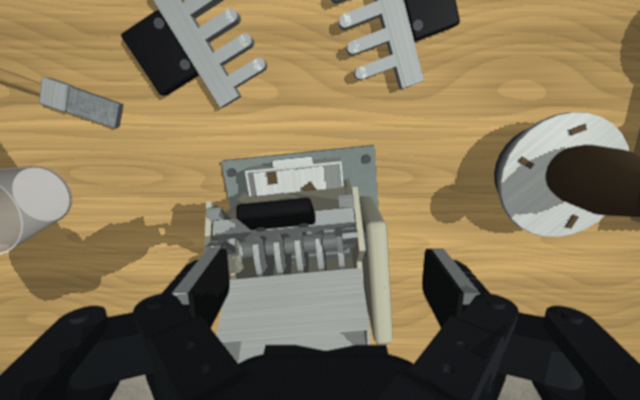

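```bash
python3 - <<'E'
import cv2
im=cv2.imread("pics/c_w.png");cv2.imwrite("pics/c_w2.png",cv2.resize(im[135:285,200:400],None,fx=4,fy=4,interpolation=cv2.INTER_CUBIC))
E
```

```text
(no output)
```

View pics/c_w2.png

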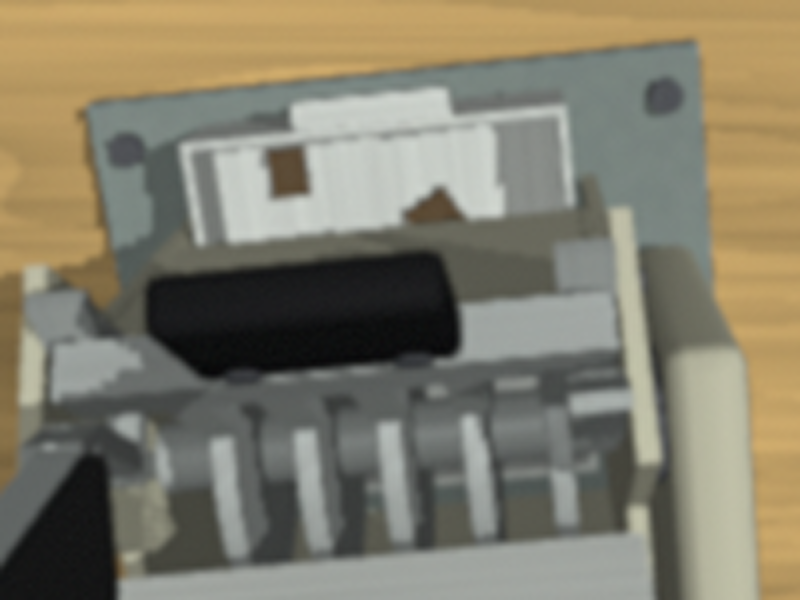

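```bash
cat >> h.py <<'E'
def rect(pose,yaw0=None): pass
E
python3 - <<'E'
from h import *
o=r.get_obs();w=eyes.grab_frame("wrist");cw=cam(w,o)
s=eyes.grab_frame("scene");t=eyes.grab_frame("top");cs,ct=cam(s),cam(t)
O=np.array([200,135.]);
pts=np.array([[-.008,-.035,.106],[-.008,.035,.106],[-.008,.075,.056],[.008,.075,.056],[-.008,-.075,.056],[.008,-.075,.056]])
uv=np.array([[148,285],[437,254],[612,293],[615,350],[52,345],[52,403]])/4+O
f=lambda p,extra=0:np.r_[(proj(cw,b2w(p[:3],t2b(pts))+[0,0,p[3]if len(p)>3 else 0])-uv).ravel()]
for p0 in([.61,.04,0],[.61,.04,0,0]):
    q=least_squares(f,p0,loss='soft_l1');print(q.x.round(4),q.fun.round(1))
b=least_squares(f,[.61,.04,0],loss='soft_l1').x
# overlays
yy=[-.045,-.0195,.0065,.0325,.0585]
def seg(im,c,P,Q,col,k,off):
    a=(proj(c,np.vstack([P,Q]))-off)*k
    cv2.line(im,tuple(a[0].round().astype(int)),tuple(a[1].round().astype(int)),col,1)
def box(lo,hi): 
    import itertools
    V=np.array(list(itertools.product(*zip(lo,hi))))
    return [(V[i],V[j]) for i in range(8) for j in range(i) if (np.abs(V[i]-V[j])>1e-9).sum()==1]
for n,p,c,(u0,v0,u1,v1),k in(("w",w,cw,(200,135,400,285),4),("s",s,cs,(225,180,365,320),4),("t",t,ct,(255,90,375,210),5)):
    im=cv2.resize(p["color"][v0:v1,u0:u1],None,fx=k,fy=k,interpolation=cv2.INTER_CUBIC)
    for lo,hi,col in(((-.008,-.035,.056),(.008,.035,.106),(0,0,255)),((-.008,-.075,.032),(.008,.075,.056),(0,255,0))):
        for P,Q in box(lo,hi): seg(im,c,b2w(b,t2b(P)),b2w(b,t2b(Q)),col,k,(u0,v0))
    for y in (-.0455,-.0195,.0065,.0325,.0585):
        th=np.linspace(0,2*np.pi,40);C=b2w(b,np.c_[.05*np.cos(th),0*th+y,.12+.05*np.sin(th)])
        cv2.polylines(im,[((proj(c,C)-(u0,v0))*k).round().astype(int)],True,(255,0,0))
    for P,Q in box((-.15,-.125,0),(.15,.125,.008)): seg(im,c,b2w(b,P),b2w(b,Q),(255,0,255),k,(u0,v0))
    cv2.imwrite(f"pics/d_{n}.png",im)
E
```

```text
[0.6115 0.0359 0.0986] [-2.3 -1.9  1.4 -1.6  0.3  0.3  1.2  0.8 -0.3  0.8 -0.8  1.1]
[ 0.6133  0.0349  0.0966 -0.0054] [-1.4 -1.8  0.9 -1.2 -0.9  0.4 -0.   0.7  0.7  0.5  0.3  0.5]
```

View pics/d_w.png

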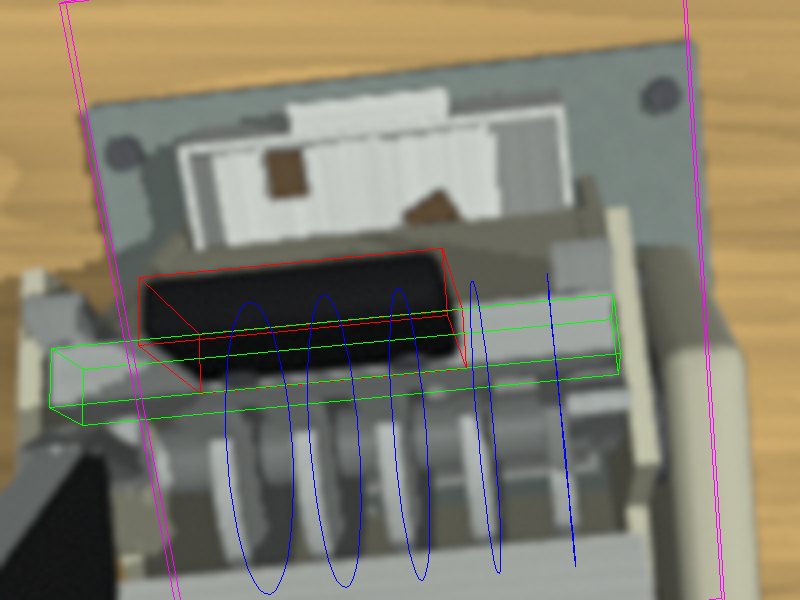

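View pics/d_s.png

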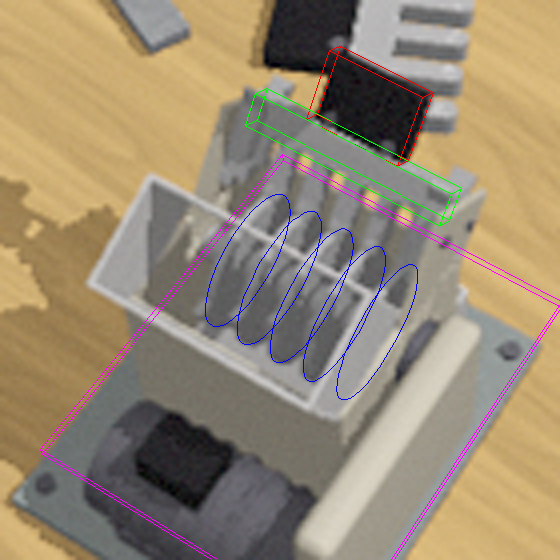

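View pics/d_t.png

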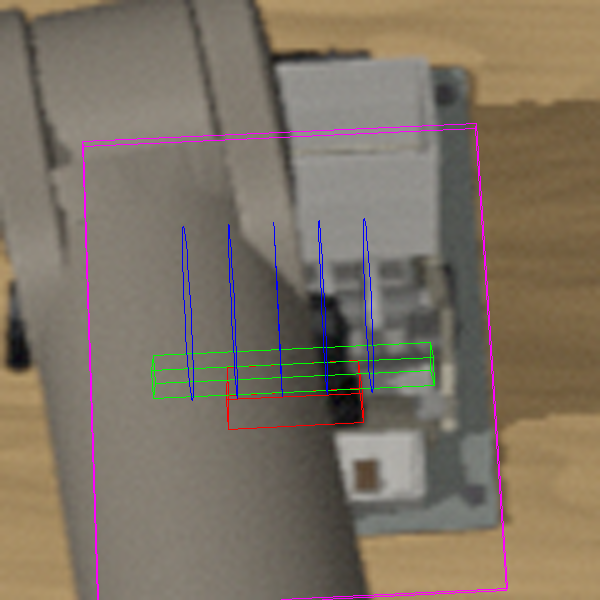

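```bash
python3 - <<'E'
from h import *
t=eyes.grab_frame("top");ct=cam(t);o=r.get_obs()
a,b=[onz(ct,np.array(p)/5+[255,90],.006) for p in([92,548],[497,525])]
d=b-a;print(a,b,np.linalg.norm(d),"yaw",np.arctan2(d[0],-d[1]))
m=(a+b)/2;print(m)
w=eyes.grab_frame("wrist");cw=cam(w,o)
a,b=[onz(cw,np.array(p)/4+[200,135],.006) for p in([88,104],[693,40])]
d=b-a;print(a,b,np.linalg.norm(d),"yaw",np.arctan2(-d[0],d[1]),(a+b)/2)
print(o["joints"].round(3))
B=[.612,.035,.097]
for z in(.05,.054,.059,.064):print(z,b2w(B,t2b([0,0,z+.032])).round(4))
print("home",b2w(B,t2b([0,0,.059])).round(4), "dir",b2w([0,0,.097],RT[:,2]))
E
```

```text
[0.48729925 0.15123877 0.006     ] [ 0.51379942 -0.09582406  0.006     ] 0.24847998052266673 yaw 0.10685233086373676
[0.50054933 0.02770735 0.006     ]
[ 0.51612641 -0.09580971  0.006     ] [0.49016723 0.15135525 0.006     ] 0.24852443904890922 yaw 0.10464408447160171 [0.50314682 0.02777277 0.006     ]
[-0.705  0.047  0.453  1.76  -0.021  1.339  1.323]
0.05 [[0.5309 0.0271 0.2363]]
0.054 [[0.5287 0.0269 0.2396]]
0.059 [[0.5258 0.0266 0.2437]]
0.064 [[0.5229 0.0263 0.2478]]
home [[0.5441 0.0284 0.2175]] dir [[-0.57088016 -0.05554971  0.81915204]]
```

>>> carry_out:
  series: "-1.7 -2.3 0 0 1;-1.65 -2.35 0 0 1;0 0 0 -0.1 1;0 0 5 0 1;0 0 5 0 1;0 0 1 0 1;0 0 0 0 1"

```text
clock: 5.82
tcp_pos: [0.5271, 0.0285, 0.292]
orientation: [-0.157, 3.137, -0.0]
contact_force: [-0.3, -0.2, 0.6]
grip_width: 0.0852
```

```bash
python3 - <<'E'
from h import *
o=r.get_obs();print(o["joints"].round(3),o["tcp_pos"],o["orientation"])
w=eyes.grab_frame("wrist");cv2.imwrite("pics/e_w.png",w["color"])
s=eyes.grab_frame("scene");crop(s["color"],225,100,425,250,4,"pics/e_s.png")
E
```

```text
[-0.601  0.19   0.499  1.868 -0.101  1.108  1.606] [0.52707443 0.02846816 0.2919817 ] [-1.56916582e-01  3.13746368e+00 -3.55233032e-04]
```

View pics/e_w.png

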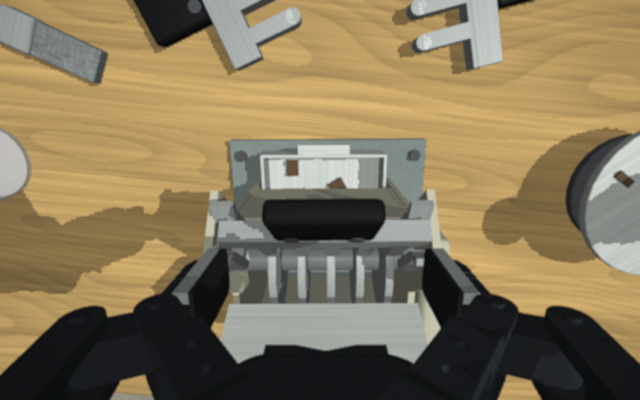

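View pics/e_s.png

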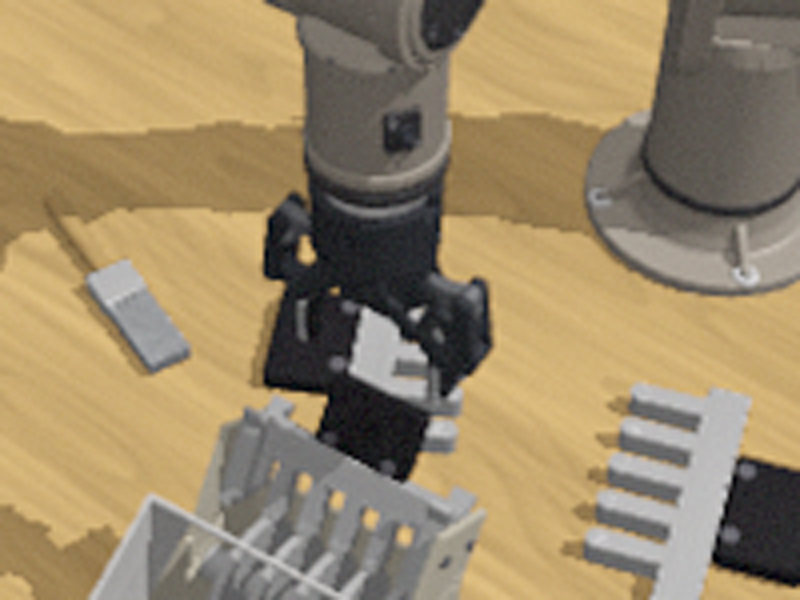

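```bash
python3 - <<'E'
from h import *
o=r.get_obs();w=eyes.grab_frame("wrist");c=cam(w,o)
for b in([.6115,.0359,.0986],[.6115,.037,.103],[.6145,.0365,.101]):
  print(proj(c,b2w(b,t2b([[-.008,-.035,.106],[-.008,.035,.106],[.008,-.035,.106],[.008,-.035,.056],[.008,.035,.056],[-.008,-.075,.056],[-.008,.075,.056]]))).round(1).tolist())
crop(w["color"],190,130,450,310,3,"pics/e_w2.png")
E
```

```text
[[263.3, 196.1], [387.3, 196.3], [261.4, 223.7], [274.8, 241.3], [375.7, 241.4], [219.6, 218.8], [431.0, 219.1]]
[[264.5, 196.6], [388.4, 196.2], [262.7, 224.2], [276.0, 241.6], [376.9, 241.3], [220.7, 219.4], [432.1, 218.8]]
[[263.7, 201.4], [387.1, 201.3], [261.9, 229.0], [275.2, 245.4], [375.8, 245.3], [220.2, 223.1], [430.8, 222.9]]
```

View pics/e_w2.png

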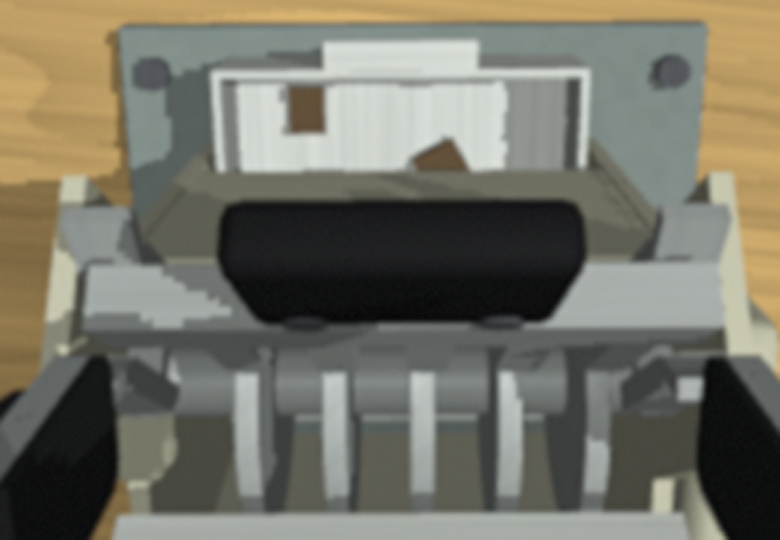

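>>> carry_out:
  series: "0 0 3 0 1;0 0 2 0 1;0 0 1.2 0 1;0 0 0 0 1;0 0 0 0 0.7;0 0 0 0 0.6;0 0 0 0 0.6;0 0 0 0 0.6"
  grip_force: 40

```text
clock: 6.98
tcp_pos: [0.5275, 0.0279, 0.2307]
orientation: [-0.157, 3.135, -0.0]
contact_force: [-0.7, -2.7, 6.3]
grip_width: 0.0691
```

```bash
python3 - <<'E'
from h import *
o=r.get_obs();print(o["joints"].round(3),o["tcp_pos"],o["contact_force"],o["moment"],o["grip_width"])
w=eyes.grab_frame("wrist");crop(w["color"],190,130,450,310,3,"pics/f_w.png")
s=eyes.grab_frame("scene");crop(s["color"],225,100,425,250,4,"pics/f_s.png")
E
```

```text
[-0.579  0.258  0.488  1.942 -0.145  0.973  1.648] [0.52751842 0.02788834 0.23074226] [-0.733758   -2.71225358  6.31608618] [-0.40390856  0.31588175  0.26314954] 0.06907667499423822
```

View pics/f_w.png

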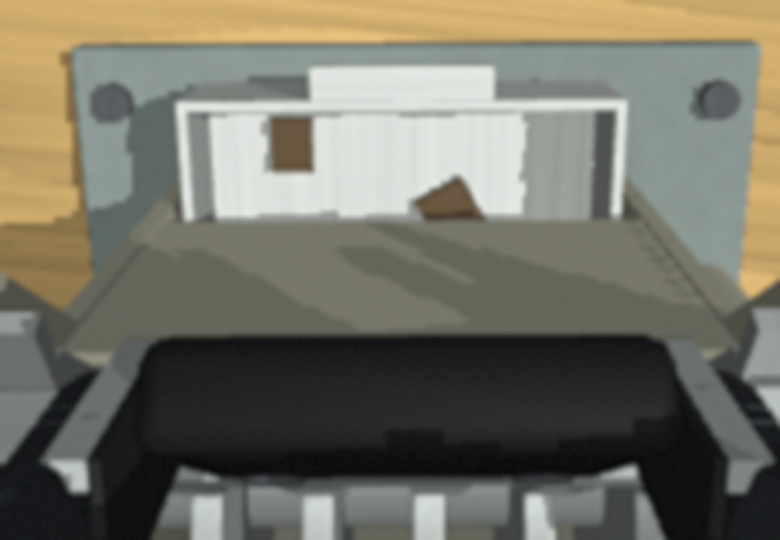

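View pics/f_s.png

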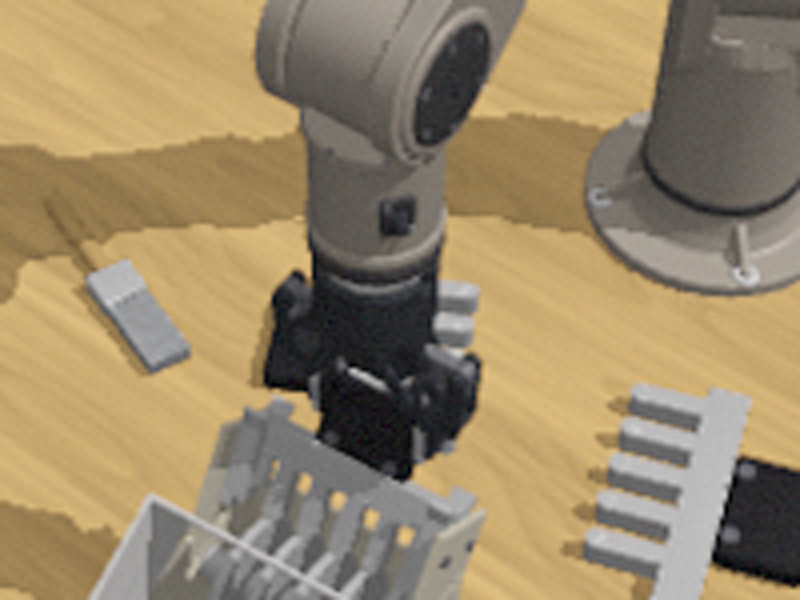

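>>> carry_out:
  series: "0.29 0 -0.41 0 0.6;0.57 0 -0.82 0 0.6;0.57 0 -0.82 0 0.6;0.57 0 -0.82 0 0.6;0.57 0 -0.82 0 0.6;0.57 0 -0.82 0 0.6;0.57 0 -0.82 0 0.6;0 0 0 0 0.6"

```text
clock: 8.07
tcp_pos: [0.4882, 0.0245, 0.2825]
orientation: [0.158, -3.135, -0.0]
contact_force: [0.3, -0.2, -5.2]
grip_width: 0.0696
```

>>> carry_out:
  series: "0.57 0 -0.82 0 0.6;0.57 0 -0.82 0 0.6;0.57 0 -0.82 0 0.6;0 0 -1 0 0.6;0 0 -1 0 0.6;0 0 0 0 0.6"

```text
clock: 8.82
tcp_pos: [0.4735, 0.0232, 0.3283]
orientation: [-0.157, 3.136, 0.001]
contact_force: [-0.2, 0.2, -6.3]
grip_width: 0.0694
```

```bash
python3 - <<'E'
from h import *
o=r.get_obs();print(o["joints"].round(3),o["tcp_pos"],o["contact_force"],o["moment"],o["grip_width"])
w=eyes.grab_frame("wrist");cv2.imwrite("pics/g_w.png",w["color"])
s=eyes.grab_frame("scene");crop(s["color"],225,100,425,250,4,"pics/g_s.png")
E
```

```text
[-0.647  0.042  0.49   1.929 -0.022  1.174  1.522] [0.47350697 0.02316311 0.32825178] [-0.18447459  0.1684121  -6.33889628] [-0.04514051  0.1450589  -0.01702584] 0.06938807933979263
```

View pics/g_w.png

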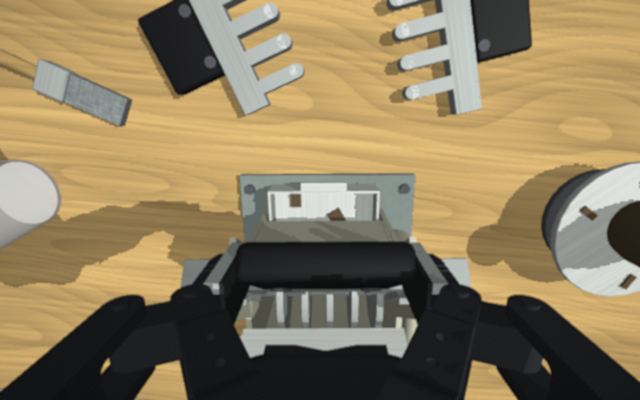

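View pics/g_s.png

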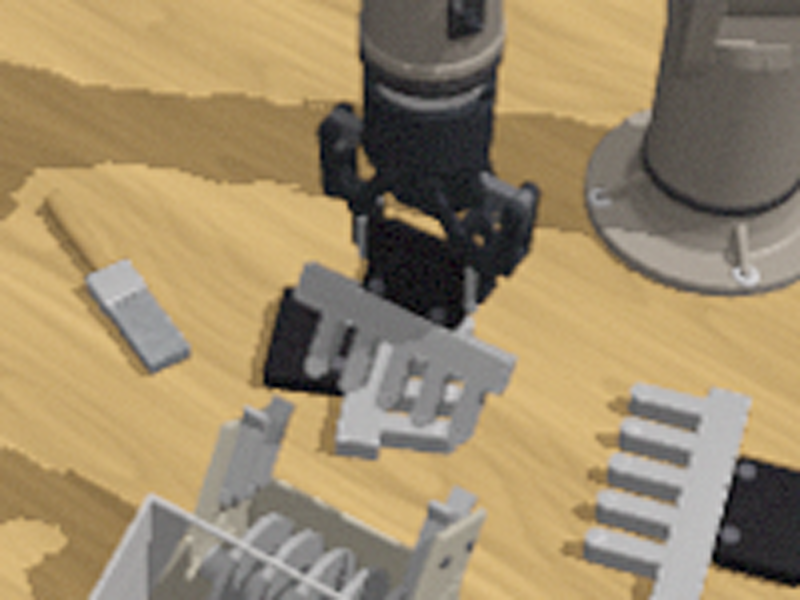

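```bash
cat >> h.py <<'E'
import itertools
def box(lo,hi):
    V=np.array(list(itertools.product(*zip(lo,hi))))
    return [(V[i],V[j]) for i in range(8) for j in range(i) if (np.abs(V[i]-V[j])>1e-9).sum()==1]
# comb pose in hand: pivot at breaker-yaw psi, tilt th (z leans to -x of breaker by th), pivot world P, pivot comb z h, sgn=+1 right way, -1 wrong way
def combpts(L,P,psi,th,h,sgn,dx=0.,dy=0.):
    L=np.atleast_2d(L).astype(float)
    M=np.array([[np.cos(th),0,-np.sin(th)],[0,1,0],[np.sin(th),0,np.cos(th)]])
    Z=np.diag([sgn,sgn,1.])
    Q=((L-[0,0,h])@Z.T+[dx,dy,0])@M.T
    c,s=np.cos(psi),np.sin(psi)
    return Q@np.array([[c,-s,0],[s,c,0],[0,0,1]]).T+P
FY=(-.0585,-.0325,-.0065,.0195,.0455)
def drawcomb(img,c,win,k,name,args,cols=((0,0,255),(0,255,0),(255,128,0))):
    u0,v0,u1,v1=win
    im=cv2.resize(img[v0:v1,u0:u1],None,fx=k,fy=k,interpolation=cv2.INTER_CUBIC)
    bs=[((-.008,-.035,.024),(.008,.035,.074),cols[0]),((-.008,-.075,0),(.008,.075,.024),cols[1])]+[((-.008,y-.006,-.042),(.008,y+.006,0),cols[2]) for y in FY]
    for lo,hi,col in bs:
        for A,B in box(lo,hi):
            a=((proj(c,combpts([A,B],*args))-(u0,v0))*k).round().astype(int)
            cv2.line(im,tuple(map(int,a[0])),tuple(map(int,a[1])),col,1)
    cv2.imwrite(name,im)
E
python3 - <<'E'
from h import *
o=r.get_obs();s=eyes.grab_frame("scene");c=cam(s)
P=o["tcp_pos"]+[0,0,.015]
for d in(0,20,35):drawcomb(s["color"],c,(275,130,375,230),5,f"pics/h{d}.png",(P,.1,np.radians(d),.057,-1))
import cv2
cv2.imwrite("pics/h.png",np.hstack([cv2.imread(f"pics/h{d}.png")[100:450,50:320] for d in(0,20,35)])[:, :800])
E
```

```text
(no output)
```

View pics/h.png

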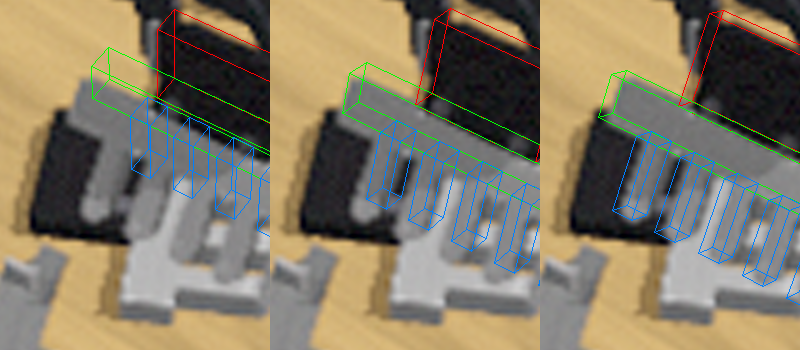

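Comb held at its 35° tilt, drawn out. A plain half-turn would put it at −35°, so before turning I'll pivot it in the pads against the bolted chute's lip. First I'll measure that lip.

```bash
python3 - <<'E'
from h import *
s=eyes.grab_frame("scene");t=eyes.grab_frame("top");cs,ct=cam(s),cam(t)
b=[.6113,.0362,.100]
def w2b(P):
    d=np.array(P)[:2]-b[:2];c,q=np.cos(b[2]),np.sin(b[2]);return np.array([c*d[0]+q*d[1],-q*d[0]+c*d[1],P[2]])
for n,us,ut in(("lip+y",(320,254.5),(283,122.4)),("lip-y",(262.5,225),(342,120)),("far-y",(248.5,251),(341,102)),("far+y",(307,282),(282.5,104))):
    X,f=tri([cs,ct],[us,ut]);print(n,X.round(3),f.round(1),w2b(X).round(3))
E
```

```text
lip+y [0.647 0.121 0.246] [-2.2 -0.4 -2.3  1.2] [0.044 0.081 0.246]
lip-y [ 0.665 -0.039  0.244] [-0.4 -0.1 -0.4  0.2] [ 0.046 -0.081  0.244]
far-y [ 0.729 -0.034  0.21 ] [-1.  -0.2 -1.   0.6] [ 0.11  -0.082  0.21 ]
far+y [0.71  0.131 0.215] [-2.7 -0.5 -2.9  1.5] [0.108 0.084 0.215]
```

>>> carry_out:
  series: "-2 0 0 0 0.6;-3 0 0 0 0.6;-3 0 0 0 0.6;0 0 1.8 0 0.6;-1.5 0 0 0 0.6;-1.5 0 0 0 0.6;-1 0 0 0 0.6;0 0 0 0 0.6"

```text
clock: 10.07
tcp_pos: [0.5927, 0.0351, 0.3099]
orientation: [0.157, -3.137, -0.0]
contact_force: [-2.5, -0.3, -2.6]
grip_width: 0.0693
```

```bash
python3 - <<'E'
from h import *
o=r.get_obs();print(o["joints"].round(3),o["tcp_pos"],o["contact_force"],o["moment"],o["grip_width"])
s=eyes.grab_frame("scene");crop(s["color"],225,130,385,250,5,"pics/i_s.png")
E
```

```text
[-0.566  0.305  0.514  1.698 -0.16   1.181  1.66 ] [0.59272456 0.03512702 0.30989414] [-2.46577971 -0.30672379 -2.57565256] [0.06181215 0.7780764  0.03090389] 0.06927124341673384
```

View pics/i_s.png

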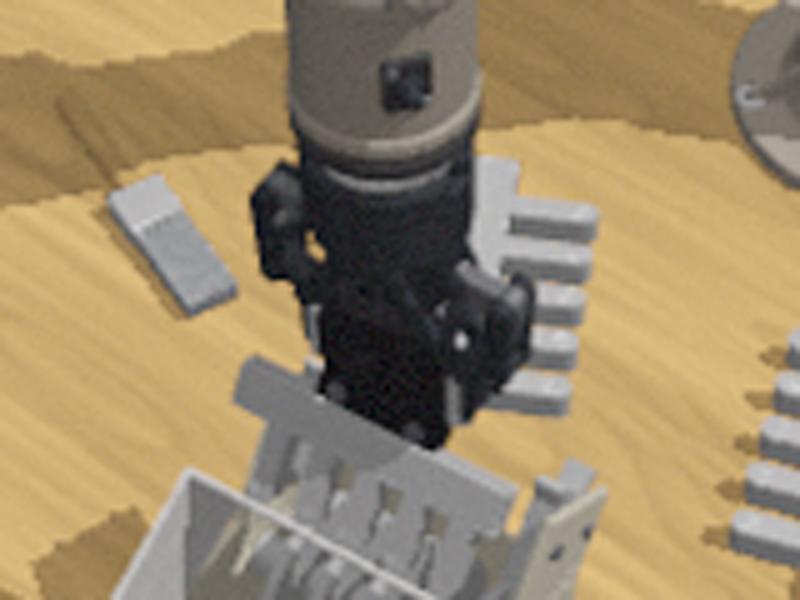

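>>> carry_out:
  series: "-1 0 0 0 0.6;-1 0 0 0 0.6;-1 0 0 0 0.6;0 0 0 0 0.6"

```text
clock: 10.62
tcp_pos: [0.6218, 0.0377, 0.3111]
orientation: [0.157, -3.137, -0.001]
contact_force: [-8.2, -0.4, 6.2]
grip_width: 0.0692
```

```bash
python3 - <<'E'
from h import *
o=r.get_obs();print(o["joints"].round(3),o["tcp_pos"],o["contact_force"],o["moment"],o["grip_width"])
s=eyes.grab_frame("scene");c=cam(s)
for d in(20,5):drawcomb(s["color"],c,(225,150,345,250),5,f"pics/j{d}.png",(o["tcp_pos"]+[0,0,.013],.1,np.radians(d),.058,-1,.0,0))
crop(s["color"],225,150,345,250,5,"pics/j.png")
E
```

```text
[-0.543  0.36   0.511  1.627 -0.186  1.204  1.679] [0.62181782 0.03770166 0.31112571] [-8.16372097 -0.3763253   6.24296392] [-0.03472351  1.990058    0.07216354] 0.06919305492102833
```

View pics/j20.png

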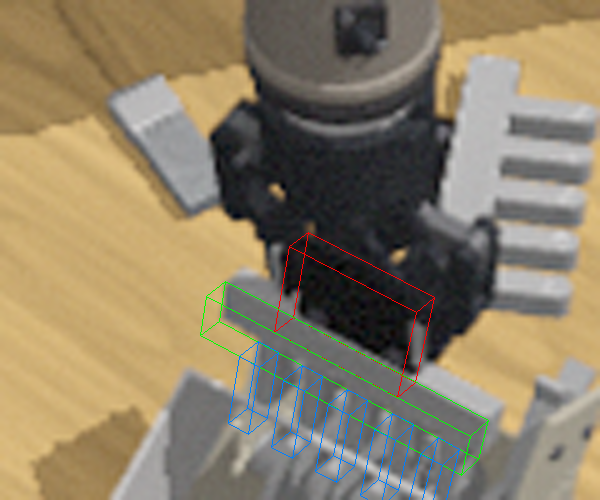

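View pics/j.png

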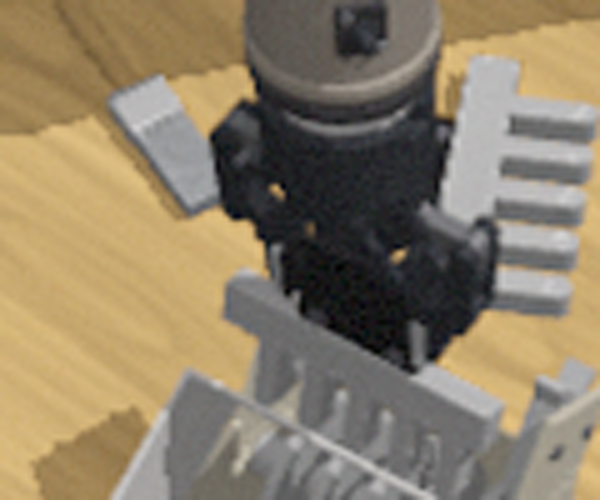

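>>> carry_out:
  series: "-1 0 0 0 0.6;-1 0 0 0 0.6;-1 0 0 0 0.6;0 0 0 0 0.6"
  grip_force: 28

```text
clock: 11.18
tcp_pos: [0.6522, 0.0409, 0.3102]
orientation: [-0.157, 3.137, 0.0]
contact_force: [-3.6, 0.7, 0.2]
grip_width: 0.0691
```

```bash
python3 - <<'E'
from h import *
o=r.get_obs();print(o["joints"].round(3),o["tcp_pos"],o["contact_force"],o["moment"],o["grip_width"])
s=eyes.grab_frame("scene");c=cam(s)
crop(s["color"],225,150,345,250,5,"pics/k.png")
E
```

```text
[-0.519  0.417  0.507  1.552 -0.211  1.226  1.694] [0.65223348 0.04090549 0.3101632 ] [-3.56154926  0.67386614  0.17783215] [-0.10366181  1.06112691  0.04697857] 0.06912982571359975
```

View pics/k.png

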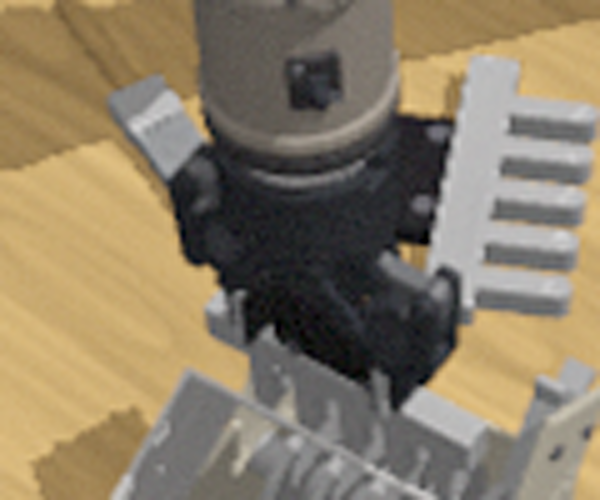

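>>> carry_out:
  series: "-1 0 0 0 0.6;-1 0 0 0 0.6;-1 0 0 0 0.6;-1 0 0 0 0.6;-0.6 0 0 0 0.6;0 0 0 0 0.6"

```text
clock: 11.98
tcp_pos: [0.6968, 0.0457, 0.3078]
orientation: [0.157, -3.135, 0.0]
contact_force: [-5.0, -0.3, -6.8]
grip_width: 0.0687
```

```bash
python3 - <<'E'
from h import *
o=r.get_obs();print(o["joints"].round(3),o["tcp_pos"],o["contact_force"],o["moment"],o["grip_width"])
s=eyes.grab_frame("scene");c=cam(s)
crop(s["color"],205,150,325,250,5,"pics/l.png")
drawcomb(s["color"],c,(205,150,325,250),5,f"pics/l2.png",(o["tcp_pos"]+[0,0,.013],.1,np.radians(-35),.058,-1,.0,0))
w=eyes.grab_frame("wrist");cv2.imwrite("pics/l_w.png",w["color"])
E
```

```text
[-0.482  0.504  0.499  1.433 -0.245  1.269  1.71 ] [0.69678094 0.04566947 0.30783987] [-4.98975972 -0.34068639 -6.75515774] [-0.09296279  1.17919564 -0.00137233] 0.06870547062456951
```

View pics/l.png

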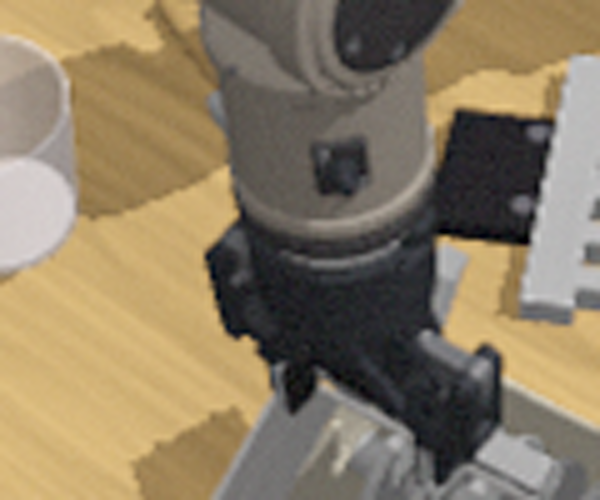

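View pics/l2.png

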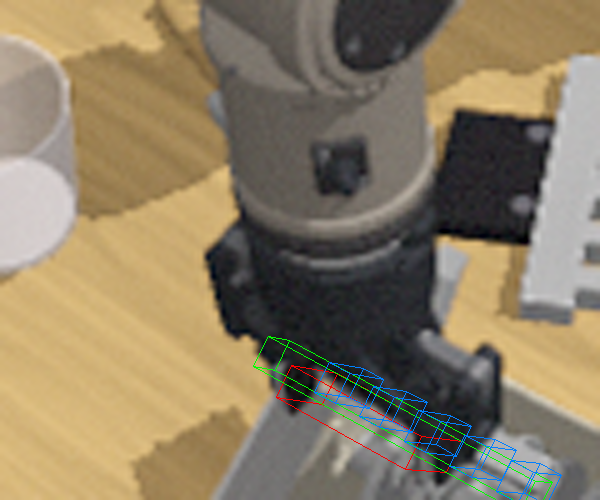

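View pics/l_w.png

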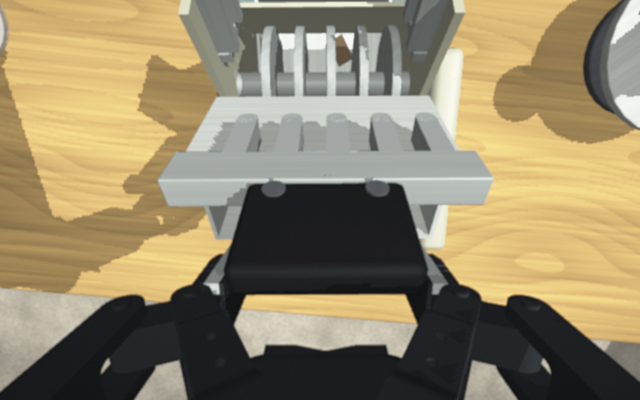

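```bash
cat >> h.py <<'E'
def fitcomb(c,P,psi,sgn,L,uv,th0,free=4):
    f=lambda p:(proj(c,combpts(L,P,psi,p[0],p[1],sgn,p[2],p[3]))-uv).ravel()
    q=least_squares(f,[th0,.058,0,0]);return q.x,q.fun
E
python3 - <<'E'
from h import *
o=r.get_obs();w=eyes.grab_frame("wrist");c=cam(w,o)
P=o["tcp_pos"]+[0,0,.013]
e=.075
# sgn -1: breaker -x side is comb +x ; image left=-y breaker = comb +y
L=[[.008,e,0],[.008,-e,0],[.008,e,.024],[.008,-e,.024],[-.008,e,.024],[-.008,-e,.024],[.008,.035,.074],[.008,-.035,.074]]
uv=np.array([[174,152],[476,151],[159,181],[492,178],[165,206],[489,204],[227,272],[427,272]])
x,f=fitcomb(c,P,.1,-1,L,uv,-.6);print(np.degrees(x[0]),x[1:],f.round(1))
drawcomb(w["color"],c,(120,80,520,380),2,"pics/m.png",(P,.1,x[0],x[1],-1,x[2],x[3]))
E
```

```text
-25.410110169837566 [ 0.05762663 -0.01566748 -0.00045347] [ 3.1 -2.2 -0.7 -1.2 -0.3 -1.6  1.7  1.4  4.9 -0.4 -6.6  1.6 -6.   0.8
  4.6  0.8]
```

View pics/m.png

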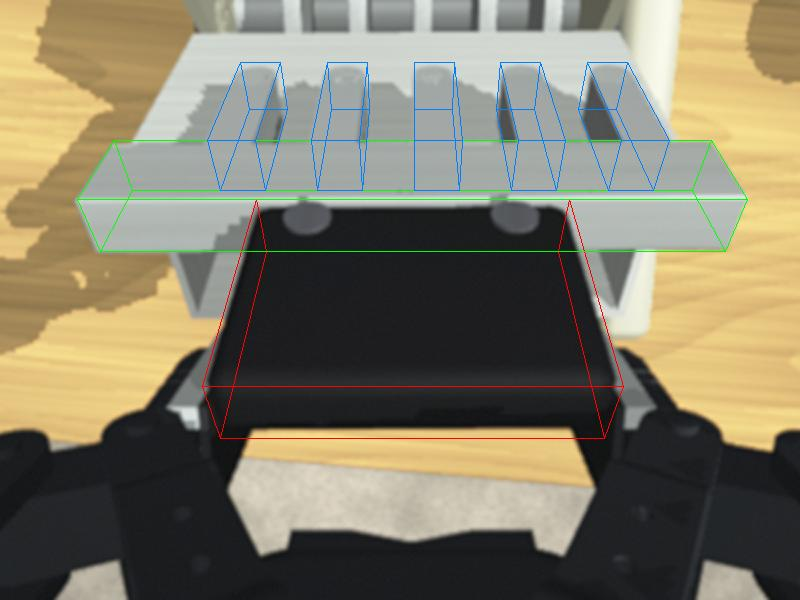

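```bash
python3 - <<'E'
import cv2
im=cv2.imread("pics/l_w.png")
cv2.imwrite("pics/n1.png",cv2.resize(im[90:300,140:340],None,fx=4,fy=4,interpolation=cv2.INTER_CUBIC)[:600])
cv2.imwrite("pics/n2.png",cv2.resize(im[90:300,320:510],None,fx=4,fy=4,interpolation=cv2.INTER_CUBIC)[:600])
E
```

```text
(no output)
```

View pics/n1.png

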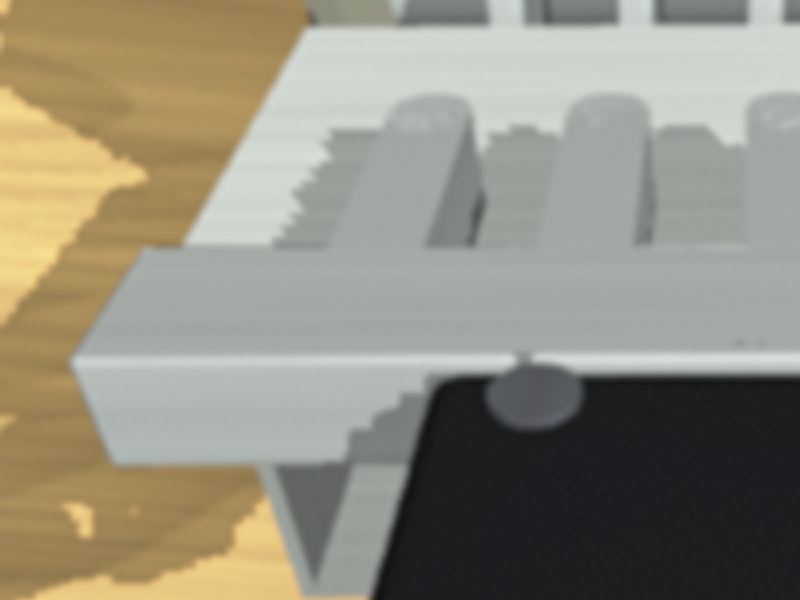

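View pics/n2.png

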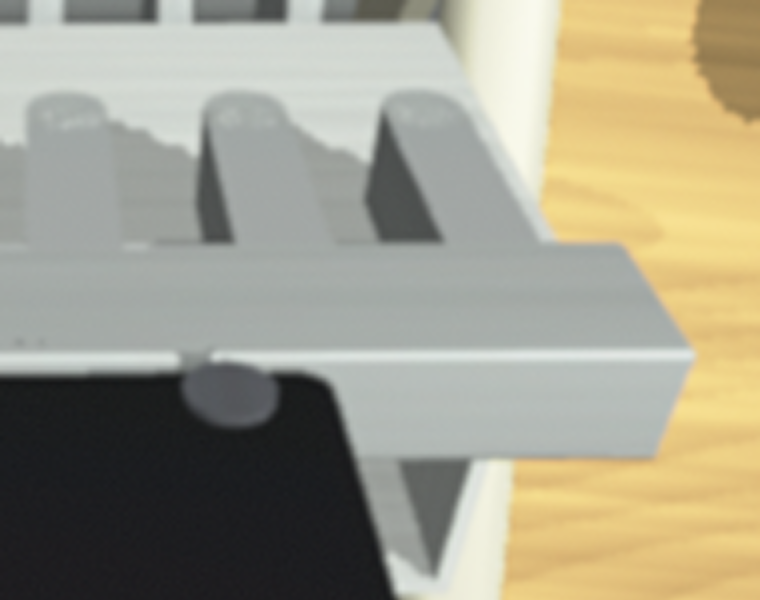

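```bash
python3 - <<'E'
from h import *
o=r.get_obs();w=eyes.grab_frame("wrist");c=cam(w,o)
e=.075
L=[[.008,e,0],[.008,-e,0],[.008,e,.024],[.008,-e,.024],[-.008,e,.024],[-.008,-e,.024],[.008,.0515,0],[.008,.0395,0],[.008,-.0525,0],[.008,-.0645,0]]
uv=np.array([[176.5,152],[475.5,151.3],[158,180],[493.3,178],[168.8,206],[483.8,204.3],[222,151.7],[246.3,151.7],[430.8,150.8],[458,150.8]])
T=o["tcp_pos"]
f=lambda p:(proj(c,combpts(L,T+p[1:4],p[4],p[0],.058,-1))-uv).ravel()
q=least_squares(f,[-.6,0,0,.013,.1]);x=q.x
cc,s=np.cos(.1),np.sin(.1)
print(np.degrees(x[0]),x[1:],"breaker axes",cc*x[1]+s*x[2],-s*x[1]+cc*x[2],q.fun.round(1))
J=q.jac;print(np.sqrt(np.diag(np.linalg.inv(J.T@J)))*.6)
drawcomb(w["color"],c,(120,80,520,380),2,"pics/m.png",(T+x[1:4],x[4],x[0],.058,-1))
E
```

```text
-23.21497761341615 [-0.01526977 -0.00194287  0.02184632  0.10458055] breaker axes -0.015387450372174908 -0.0004087320318827835 [ 0.  -0.4  0.1 -1.  -0.5 -0.1  1.6  0.4 -0.3  1.   0.3  1.4  1.3 -0.3
  0.9 -0.4 -0.2 -0.3 -3.4 -0.5]
[0.00944343 0.0004085  0.00010232 0.00029251 0.00136415]
```

View pics/m.png

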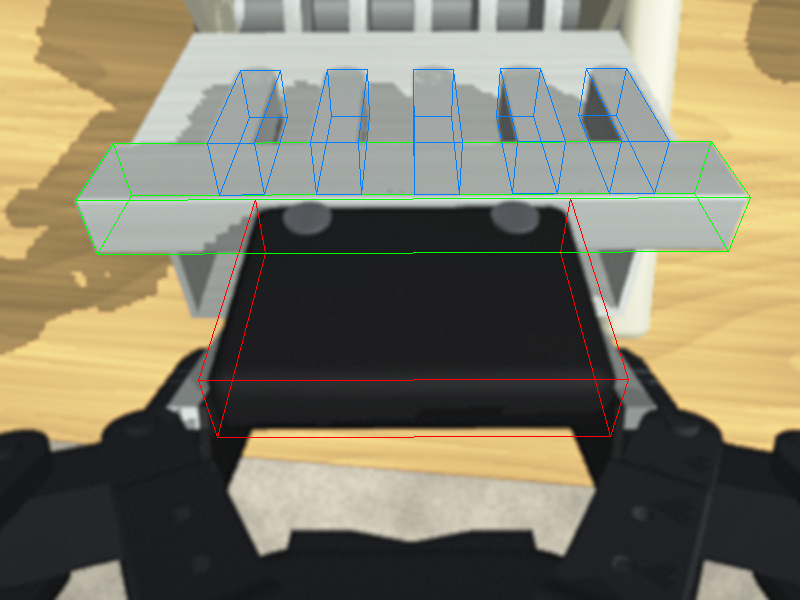

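```bash
python3 - <<'E'
from h import *
w=eyes.grab_frame("wrist");M=np.linalg.inv(w["T_tool_cam"]);c=(w["intrinsics"],M[:3,:3],M[:3,3])
for z in(.008,0,-.011,-.022):
  print(z,[proj(c,[x,.0345,z])[0].round(0).tolist() for x in(-.011,0,.011)])
im=w["color"];crop(im,190,230,450,330,3,"pics/p.png")
g=cv2.imread("pics/g_w.png");crop(g,190,230,450,330,3,"pics/p2.png")
cv2.imwrite("pics/p.png",np.vstack([cv2.imread("pics/p.png"),cv2.imread("pics/p2.png")]))
E
```

```text
0.008 [[398.0, 272.0], [399.0, 252.0], [400.0, 230.0]]
0 [[401.0, 281.0], [403.0, 260.0], [404.0, 237.0]]
-0.011 [[407.0, 294.0], [409.0, 272.0], [410.0, 248.0]]
-0.022 [[413.0, 310.0], [416.0, 286.0], [418.0, 260.0]]
```

View pics/p.png

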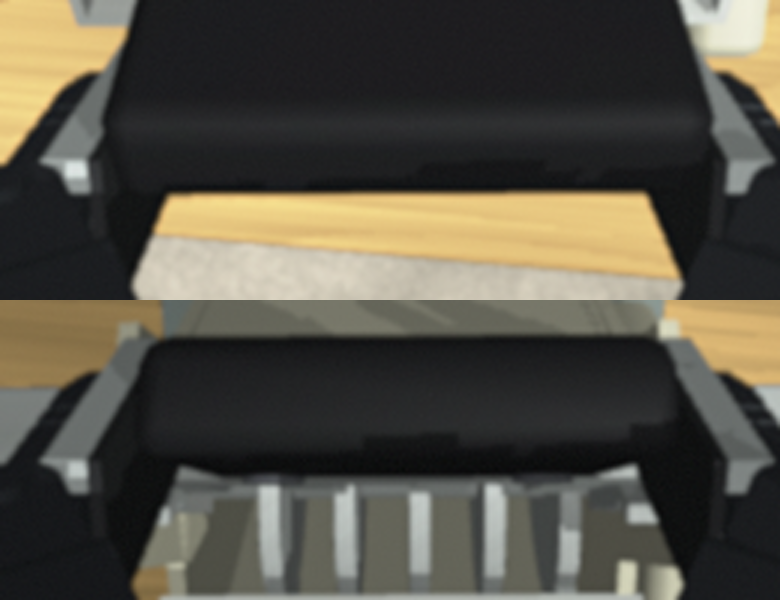

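```bash
python3 - <<'E'
from h import *
o=r.get_obs();s=eyes.grab_frame("scene");c=cam(s);T=o["tcp_pos"]
drawcomb(s["color"],c,(205,170,325,270),5,"pics/q.png",(T+[-.0153,-.0019,.0218],.1046,np.radians(-23.2),.058,-1))
E
```

```text
(no output)
```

View pics/q.png

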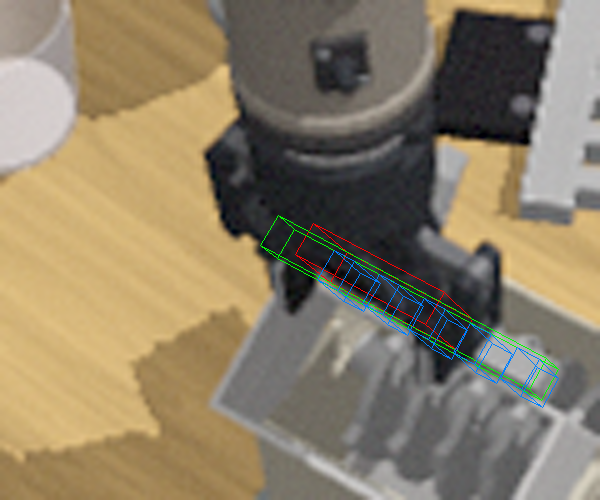

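>>> carry_out:
  series: "0.5 0 -0.5 0 0.6;0.3 0 -1.5 0 0.6;0 0 -2 0 0.6;0 0 -2 0 0.6;0 0 -1 0 0.6;0 0 0 0 0.6"
  grip_force: 40

```text
clock: 13.02
tcp_pos: [0.6904, 0.0447, 0.3808]
orientation: [-0.157, 3.134, 0.0]
contact_force: [0.2, 0.6, -6.0]
grip_width: 0.069
```

```bash
python3 - <<'E'
from h import *
o=r.get_obs();print(o["joints"].round(3),o["tcp_pos"],o["contact_force"],o["moment"],o["grip_width"])
w=eyes.grab_frame("wrist");cv2.imwrite("pics/r_w.png",w["color"])
s=eyes.grab_frame("scene");crop(s["color"],205,130,325,230,5,"pics/r_s.png")
E
```

```text
[-0.492  0.453  0.518  1.348 -0.222  1.394  1.691] [0.69044693 0.04473279 0.38082834] [ 0.19097584  0.63587834 -6.02182382] [ 0.05088865 -0.18927827  0.01053634] 0.06902002240546593
```

View pics/r_w.png

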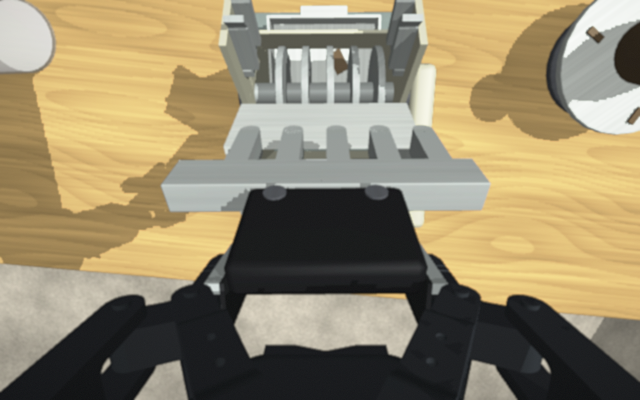

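View pics/r_s.png

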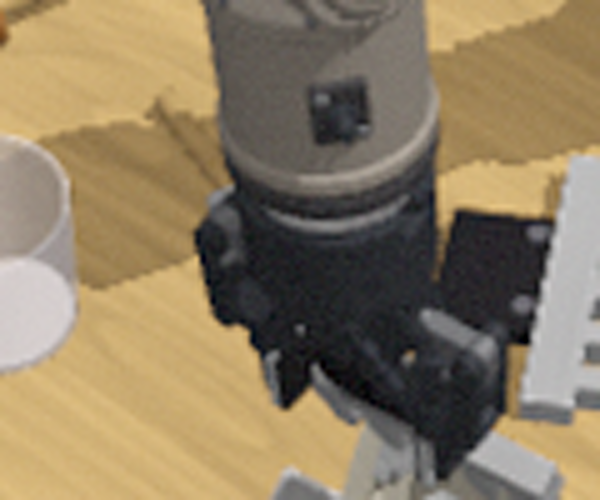

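>>> carry_out:
  series: "0 0 0 0.06 0.6;0 0 0 0.12 0.6;0 0 0 0.14 0.6;0 0 0 0.14 0.6;0 0 0 0.14 0.6;0 0 0 0.14 0.6;0 0 0 0.14 0.6;0 0 0 0.14 0.6"

```text
clock: 14.12
tcp_pos: [0.6893, 0.045, 0.378]
orientation: [-1.4, -2.811, 0.002]
contact_force: [0.4, 0.2, -5.1]
grip_width: 0.0693
```

>>> carry_out:
  series: "0 0 0 0.14 0.6;0 0 0 0.14 0.6;0 0 0 0.14 0.6;0 0 0 0.14 0.6;0 0 0 0.14 0.6;0 0 0 0.14 0.6;0 0 0 0.14 0.6;0 0 0 0.14 0.6"

```text
clock: 15.12
tcp_pos: [0.6892, 0.0452, 0.378]
orientation: [-2.68, -1.638, 0.003]
contact_force: [-0.0, 0.8, -6.6]
grip_width: 0.0693
```

>>> carry_out:
  series: "0 0 0 0.14 0.6;0 0 0 0.14 0.6;0 0 0 0.14 0.6;0 0 0 0.14 0.6;0 0 0 0.14 0.6;0 0 0 0.14 0.6;0 0 0 0.06 0.6;0 0 0 0.1016 0.6"

```text
clock: 16.12
tcp_pos: [0.6893, 0.0455, 0.3779]
orientation: [-3.137, -0.154, 0.003]
contact_force: [-0.5, -0.7, -5.7]
grip_width: 0.069
```

```bash
python3 - <<'E'
from h import *
o=r.get_obs();print(o["joints"].round(3),o["tcp_pos"],o["contact_force"],o["moment"],o["grip_width"])
w=eyes.grab_frame("wrist");cv2.imwrite("pics/s_w.png",w["color"])
crop(w["color"],140,90,340,240,4,"pics/s1.png");crop(w["color"],320,90,510,240,4,"pics/s2.png")
E
```

```text
[-0.834  0.703  1.254  1.374 -0.662  1.525 -1.105] [0.68925766 0.04547154 0.37792829] [-0.47363853 -0.6966792  -5.73422364] [ 0.02090305  0.21914322 -0.00240316] 0.06901560303302451
```

View pics/s_w.png

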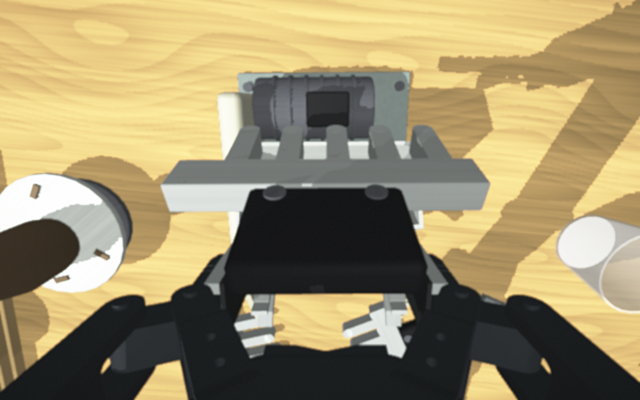

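View pics/s1.png

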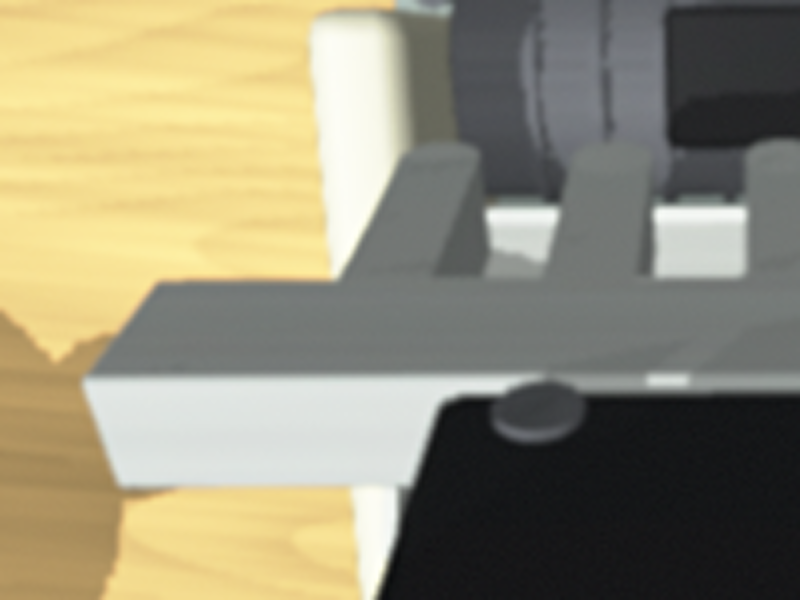

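View pics/s2.png

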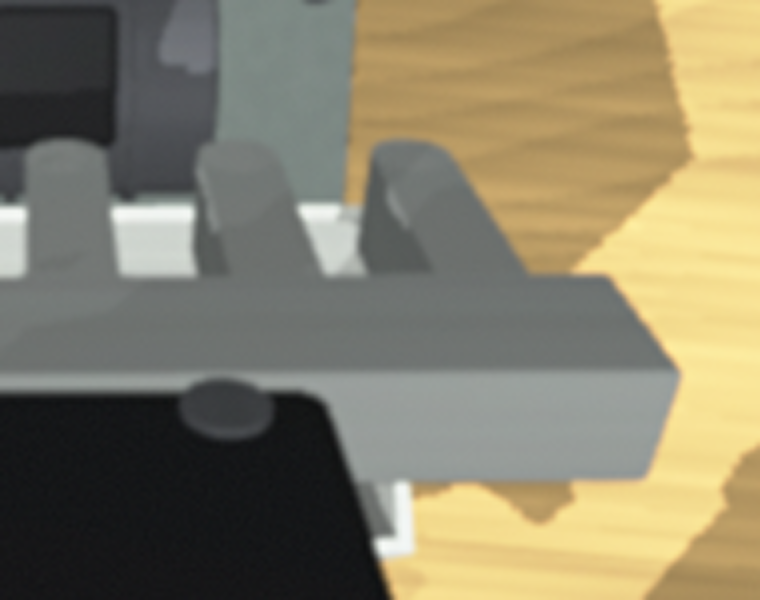

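```bash
python3 - <<'E'
from h import *
o=r.get_obs();w=eyes.grab_frame("wrist");c=cam(w,o)
e=.075
L=[[.008,e,0],[.008,-e,0],[.008,e,.024],[.008,-e,.024],[-.008,e,.024],[-.008,-e,.024],[.008,.0515,0],[.008,.0395,0],[.008,-.0525,0]]
uv=np.array([[180,160.8],[472.5,158.8],[161.3,184.5],[490,183.3],[169.5,212],[481.3,209.5],[225,160],[248.8,159.3],[428.8,158.8]])
T=o["tcp_pos"]
f=lambda p:(proj(c,combpts(L,T+p[1:4],p[4],p[0],.054,1))-uv).ravel()
q=least_squares(f,[.4,0,0,.02,.1]);x=q.x
cc,s=np.cos(.1),np.sin(.1)
print(np.degrees(x[0]),x[1:],"breaker axes",cc*x[1]+s*x[2],-s*x[1]+cc*x[2],q.fun.round(1))
E
```

```text
17.77986443861016 [0.01808055 0.00066097 0.01727657 0.09930135] breaker axes 0.018056208011363314 -0.0011473703509720145 [ 0.1 -0.9 -1.2 -0.5 -0.6  0.   1.  -0.6  0.7  0.7  0.5  1.6  0.7 -0.3
  0.1  0.2 -1.3 -0.3]
```

```bash
cat > way.py <<'E'
from h import *
B=np.array([.6113,.0362,.100])
def w2b(P):
    d=np.array(P)[:2]-B[:2];c,q=np.cos(B[2]),np.sin(B[2]);return np.array([c*d[0]+q*d[1],-q*d[0]+c*d[1],P[2]])
def wp(s,deg,piv=(-.008,.065),off=(.007,.0253),xt=0):
    th=np.radians(deg);zc=np.array([-np.sin(th),np.cos(th)]);xc=np.array([np.cos(th),np.sin(th)])
    tip=t2b([xt,0,s])[0][[0,2]]
    return tip+(.042+piv[1])*zc+piv[0]*xc-off
E
python3 - <<'E'
from way import *
o=r.get_obs();print("now",w2b(o["tcp_pos"]).round(4),o["orientation"])
for s,d in((.11,18),(.085,18),(.065,18),(.05,22),(.035,27),(.02,32),(0,35),(-.02,35),(-.042,35)):print(s,d,wp(s,d).round(4))
E
```

```text
now [0.0786 0.0014 0.3779] [ 3.13760784  0.15701681 -0.00338965]
0.11 18 [-0.1452  0.3332]
0.085 18 [-0.1308  0.3128]
0.065 18 [-0.1194  0.2964]
0.05 22 [-0.1176  0.281 ]
0.035 27 [-0.1172  0.2642]
0.02 32 [-0.1164  0.2467]
0 35 [-0.1093  0.2269]
-0.02 35 [-0.0979  0.2105]
-0.042 35 [-0.0853  0.1925]
```

>>> carry_out:
  series: "-2 0 0 0 0.6;-3.5 0 0 0 0.6;-3.5 0 0 0 0.6;-3.5 0 0 0 0.6;0 0 0 0 0.6"

```text
clock: 16.85
tcp_pos: [0.5628, 0.0319, 0.3787]
orientation: [-3.134, -0.159, 0.003]
contact_force: [1.3, -0.1, -6.0]
grip_width: 0.069
```

```bash
python3 - <<'E'
from way import *
o=r.get_obs();print(o["joints"].round(3),w2b(o["tcp_pos"]).round(4),o["orientation"].round(3))
E
```

```text
[-1.139  0.485  1.414  1.688 -0.489  1.397 -1.122] [-0.0486  0.0005  0.3787] [-3.134e+00 -1.590e-01  3.000e-03]
```

>>> carry_out:
  series: "-1 0 0 0 0.6;-1 0 0 0 0.6;0 0 0 0 0.6"

```text
clock: 17.23
tcp_pos: [0.5448, 0.03, 0.3793]
orientation: [-3.137, -0.157, 0.0]
contact_force: [1.1, -0.7, -5.7]
grip_width: 0.0687
```

```bash
python3 - <<'E'
from way import *
o=r.get_obs();print(o["joints"].round(3),w2b(o["tcp_pos"]).round(4),o["orientation"].round(3))
E
```

```text
[-1.199  0.422  1.423  1.728 -0.428  1.367 -1.168] [-0.0668  0.0005  0.3793] [-3.137 -0.157  0.   ]
```

>>> carry_out:
  series: "-1 0 0 0 0.6;-1 0 0 0 0.6;0 0 0 0 0.6"

```text
clock: 17.6
tcp_pos: [0.5253, 0.0282, 0.3794]
orientation: [-3.136, -0.158, -0.001]
contact_force: [0.8, 0.8, -5.9]
grip_width: 0.0689
```

```bash
python3 - <<'E'
from way import *
o=r.get_obs();print(o["joints"].round(4),w2b(o["tcp_pos"]).round(4),o["orientation"].round(3))
E
```

```text
[-1.271   0.3423  1.4312  1.7695 -0.3502  1.3369 -1.2343] [-0.0863  0.0006  0.3794] [-3.136e+00 -1.580e-01 -1.000e-03]
```

>>> carry_out:
  series: "-1 0 0.5 0 0.6;-1 0 0.8 0 0.6;-1 0 0.8 0 0.6;0 0 0 0 0.6"

```text
clock: 18.1
tcp_pos: [0.4953, 0.0253, 0.358]
orientation: [-3.136, -0.158, 0.001]
contact_force: [-0.3, -0.0, -5.1]
grip_width: 0.0692
```

```bash
python3 - <<'E'
from way import *
o=r.get_obs();print(o["joints"].round(4),w2b(o["tcp_pos"]).round(4),o["orientation"].round(3))
E
```

```text
[-1.3909  0.2126  1.4383  1.8642 -0.2233  1.257  -1.3559] [-0.1165  0.0008  0.358 ] [-3.136e+00 -1.580e-01  1.000e-03]
```

>>> carry_out:
  series: "-0.7 0 1 0 0.6;-0.7 0 1 0 0.6;-0.7 0 1 0 0.6;0 0 0.4 0 0.6;0 0 0 0 0.6"

```text
clock: 18.73
tcp_pos: [0.4748, 0.0235, 0.3241]
orientation: [-3.137, -0.158, -0.0]
contact_force: [0.5, -0.5, -6.0]
grip_width: 0.0689
```

```bash
python3 - <<'E'
from way import *
o=r.get_obs();print(o["joints"].round(4),w2b(o["tcp_pos"]).round(4),o["orientation"].round(3))
w=eyes.grab_frame("wrist");cv2.imwrite("pics/u_w.png",w["color"])
s=eyes.grab_frame("scene");c=cam(s);T=o["tcp_pos"]
cr,sr=np.cos(.1),np.sin(.1)
P=T+[.018*cr+.0011*sr,.018*sr-.0011*cr,.0173]
crop(s["color"],240,130,400,250,5,"pics/u_s.png")
drawcomb(s["color"],c,(240,130,400,250),5,"pics/u_s2.png",(P,.1,np.radians(17.8),.054,1))
E
```

```text
[-1.4468  0.1374  1.4246  1.9567 -0.1481  1.1687 -1.4354] [-0.1371  0.001   0.3241] [-3.137 -0.158 -0.   ]
```

View pics/u_w.png

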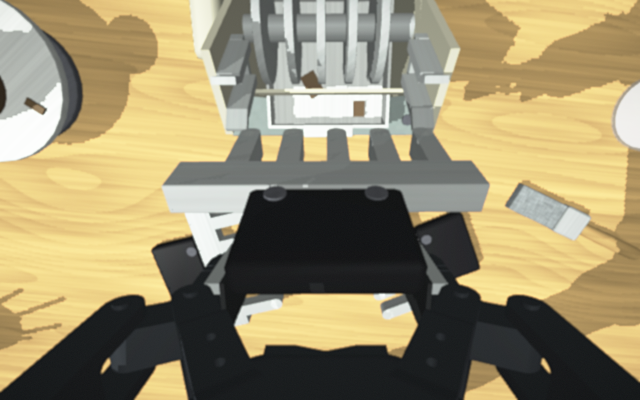

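View pics/u_s.png

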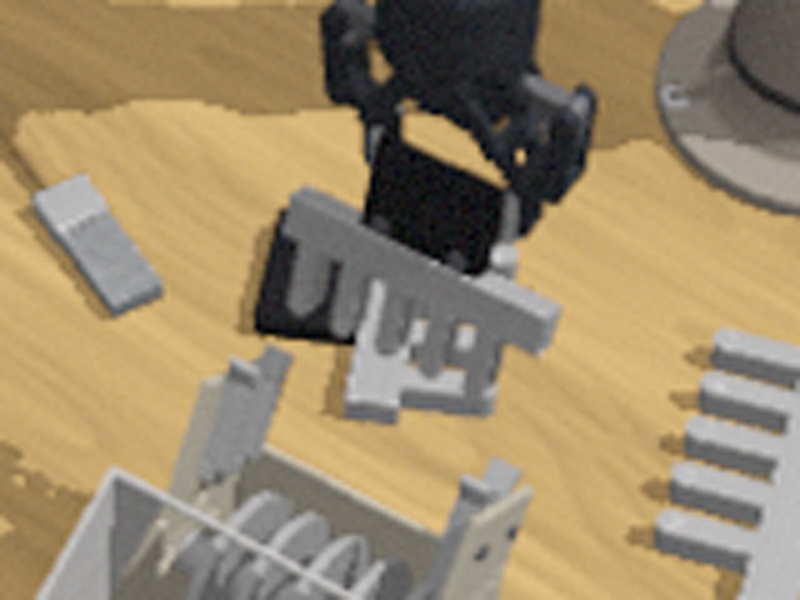

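View pics/u_s2.png

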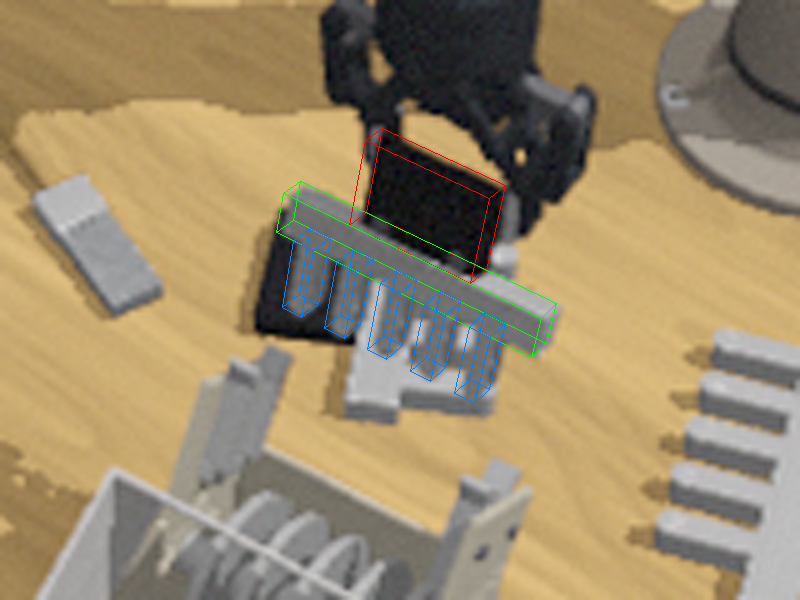

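```bash
python3 - <<'E'
import cv2
im=cv2.imread("pics/u_w.png")
cv2.imwrite("pics/v.png",cv2.resize(im[0:150,190:470],None,fx=2.85,fy=4,interpolation=cv2.INTER_CUBIC))
E
```

```text
(no output)
```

View pics/v.png

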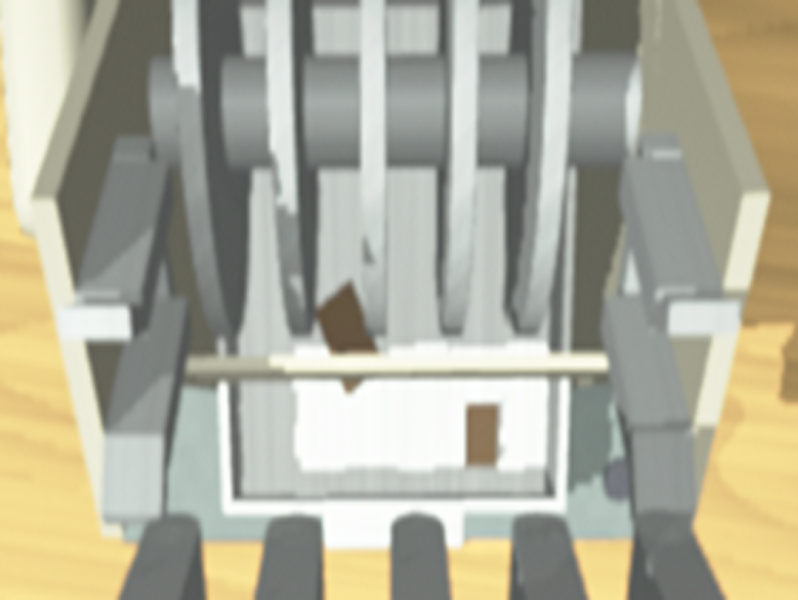

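```bash
python3 - <<'E'
from way import *
o=r.get_obs();w=eyes.grab_frame("wrist");c=cam(w,o)
# disc at row 15: disc top rim near; find angle
for y,u in((.0585,185),(.0325,280),(.0065,372),(-.0195,462),(-.0455,557)):
    th=np.radians(np.arange(0,181,1));C=b2w(B,np.c_[.05*np.cos(th),0*th+y,.12+.05*np.sin(th)]);q=proj(c,C)
    i=np.argmin(abs(q[:,1]-15)+100*(C[:,2]<.12));print(y,q[i].round(1),"seen",round(190+u/2.85,1),i)
for x in(.0105,.014,.02):
  print(x,[proj(c,b2w(B,t2b([x,y,.063])))[0].round(1).tolist() for y in(.078,.062,-.062,-.078)])
print("seen",[190+k/2.85 for k in(58,132,668,740)],[302/4,335/4])
for x in(-.0105,-.014,-.02):
  print(x,[proj(c,b2w(B,t2b([x,y,.063])))[0].round(1).tolist() for y in(.078,.062,-.062,-.078)])
print("seen",[190+k/2.85 for k in(105,163)],[440/4,517/4])
E
```

```text
0.0585 [251.6  14.9] seen 254.9 89
0.0325 [284.3  14.9] seen 288.2 89
0.0065 [316.9  14.9] seen 320.5 89
-0.0195 [349.5  14.9] seen 352.1 89
-0.0455 [382.1  14.9] seen 385.4 89
0.0105 [[210.8, 95.8], [234.2, 95.8], [415.8, 95.8], [439.3, 95.8]]
0.014 [[209.4, 91.3], [233.1, 91.3], [417.0, 91.3], [440.7, 91.3]]
0.02 [[206.9, 83.3], [231.1, 83.3], [418.9, 83.3], [443.2, 83.3]]
seen [210.35087719298247, 236.31578947368422, 424.38596491228066, 449.64912280701753] [75.5, 83.75]
-0.0105 [[218.6, 120.7], [240.4, 120.7], [409.7, 120.7], [431.5, 120.7]]
-0.014 [[219.8, 124.5], [241.4, 124.5], [408.7, 124.5], [430.3, 124.5]]
-0.02 [[221.8, 130.9], [243.0, 130.8], [407.1, 130.8], [428.3, 130.8]]
seen [226.8421052631579, 247.19298245614036] [110.0, 129.25]
```

```bash
python3 - <<'E'
from way import *
w=eyes.grab_frame("wrist")
o={"tcp_pos":np.array([.52707,.02847,.29198]),"orientation":np.array([-.15692,3.13746,-.00036])}
c=cam(w,o)
for y,u in((-.0455,247),(-.0195,335),(.0065,424),(.0325,510),(.0585,597)):
    th=np.radians(np.arange(0,181,1));C=b2w(B,np.c_[.05*np.cos(th),0*th+y,.12+.05*np.sin(th)]);q=proj(c,C)
    i=np.argmin(abs(q[:,1]-263));print(y,q[i].round(1),"seen",round(190+u/3,1),i)
# now: tcp tip check & comb bar ends now
print(r.get_obs()["tcp_pos"])
# left/right of front base edge e_w2: (120,27)->(706,24)
print([ (190+k/3) for k in(120,706)],proj(c,b2w(B,[[-.108,-.125,.006],[-.108,.125,.006]])).round(1).tolist())
# current static-cam check of machine centre using top image
t=eyes.grab_frame("top");crop(t["color"],250,90,380,210,6,"pics/x_t.png")
E
```

```text
-0.0455 [272.1 262.8] seen 272.3 112
-0.0195 [301.5 262.8] seen 301.7 112
0.0065 [330.9 262.8] seen 331.3 112
0.0325 [360.4 262.8] seen 360.0 112
0.0585 [389.8 262.8] seen 389.0 112
[0.47516242 0.02314963 0.32451652]
[230.0, 425.33333333333337] [[226.4, 140.6], [421.6, 140.5]]
```

View pics/x_t.png

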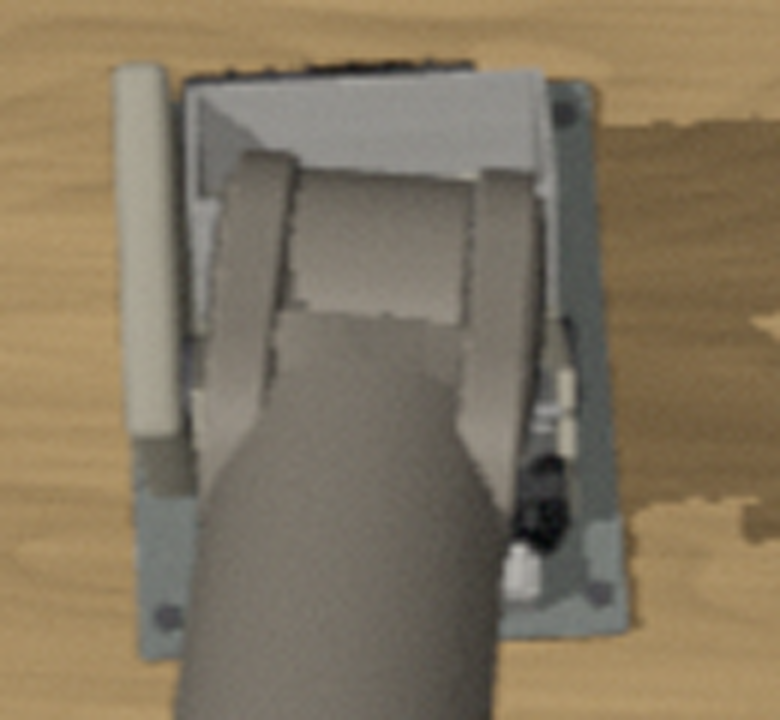

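```bash
python3 - <<'E'
from way import *
o=r.get_obs();w=eyes.grab_frame("wrist");cw=cam(w,o);s=eyes.grab_frame("scene");cs=cam(s)
print(w2b(o["tcp_pos"]))
for a,b in(((293,219),(403,91)),((328,236),(256.7,91.5))):
    X,f=tri([cs,cw],[a,b]);X=w2b(X);q=(X-TT)@RT;print("b",X.round(4),"throat",q.round(4),f.round(1))
for x,z in((-.0105,.05),(-.0105,.03),(-.0105,.002),(-.02,.063)):print(x,z,proj(cw,b2w(B,t2b([x,-.062,z])))[0].round(1))
E
```

```text
[-0.13682824  0.00060355  0.32447833]
b [-0.0569 -0.0681  0.1596] throat [-0.0239 -0.0681  0.005 ] [-1.5 -0.5 -0.5  0.1]
b [-0.0572  0.056   0.1757] throat [-0.0149  0.056   0.0184] [ 2.5 -0.5  0.6 -0.5]
-0.0105 0.05 [406.7 109.7]
-0.0105 0.03 [402.7  94.4]
-0.0105 0.002 [397.8  75.3]
-0.02 0.063 [407.  130.7]
```

```bash
python3 - <<'E'
from way import *
T=w2b(r.get_obs()["tcp_pos"])
p=T[[0,2]]
for s,d,x in((.075,18,0),(.05,18,-.001),(.02,18,-.002),(.017,24,-.006),(.014,30,-.007),(.010,36,-.006),(.0,36,-.002),(-.02,35,0),(-.042,35,0)):
    q=wp(s,d,xt=x);print(s,d,q.round(4),"tool dx,dz cm",((q-p)*[100,-100]).round(2));p=q
E
```

```text
0.075 18 [-0.1251  0.3046] tool dx,dz cm [1.19 1.98]
0.05 18 [-0.1116  0.2835] tool dx,dz cm [1.35 2.11]
0.02 18 [-0.0952  0.2584] tool dx,dz cm [1.64 2.51]
0.017 24 [-0.1069  0.2488] tool dx,dz cm [-1.17  0.95]
0.014 30 [-0.1156  0.24  ] tool dx,dz cm [-0.87  0.89]
0.01 36 [-0.1214  0.2305] tool dx,dz cm [-0.58  0.95]
0.0 36 [-0.1124  0.2246] tool dx,dz cm [0.9  0.59]
-0.02 35 [-0.0979  0.2105] tool dx,dz cm [1.45 1.4 ]
-0.042 35 [-0.0853  0.1925] tool dx,dz cm [1.26 1.8 ]
```

>>> carry_out:
  series: "0.6 0.1 1 0 0.6;0.6 0 1 0 0.6;0.65 0 1.05 0 0.6;0.7 0 1.05 0 0.6;0 0 0 0 0.6"
  grip_force: 40

```text
clock: 19.7
tcp_pos: [0.5001, 0.0248, 0.2826]
orientation: [3.136, 0.157, -0.002]
contact_force: [-0.5, 0.1, -6.0]
grip_width: 0.0692
```

>>> carry_out:
  series: "0.55 0 0.85 0 0.6;0.55 0 0.85 0 0.6;0.5 0 0.8 0 0.6;0 0 0 0 0.6"

```text
clock: 20.2
tcp_pos: [0.5159, 0.0271, 0.2573]
orientation: [-3.138, -0.158, 0.002]
contact_force: [0.1, 2.8, -7.3]
grip_width: 0.0693
```

```bash
python3 - <<'E'
from way import *
o=r.get_obs();print(o["joints"].round(4),w2b(o["tcp_pos"]).round(4),o["contact_force"].round(1),o["moment"].round(2))
w=eyes.grab_frame("wrist");cv2.imwrite("pics/y_w.png",w["color"])
s=eyes.grab_frame("scene");c=cam(s);T=o["tcp_pos"]
cr,sr=np.cos(.1),np.sin(.1)
P=T+[.018*cr,.018*sr,.0173]
crop(s["color"],240,130,400,250,5,"pics/y_s.png")
drawcomb(s["color"],c,(240,130,400,250),5,"pics/y_s2.png",(P,.1,np.radians(17.8),.054,1))
E
```

```text
[-1.0862  0.359   1.1592  1.957  -0.3761  1.0684 -1.2334] [-0.0959  0.0004  0.2573] [ 0.1  2.8 -7.3] [0.88 0.31 0.21]
```

View pics/y_w.png

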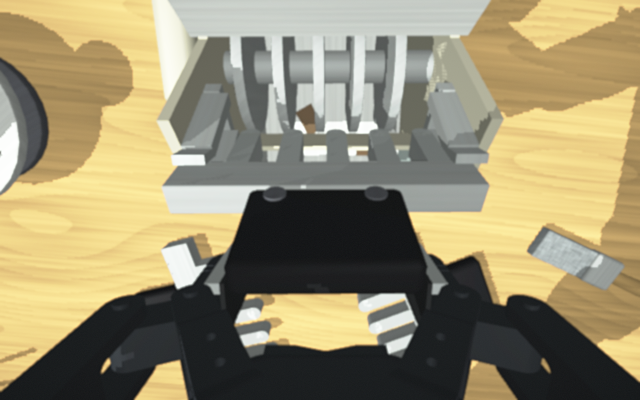

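View pics/y_s2.png

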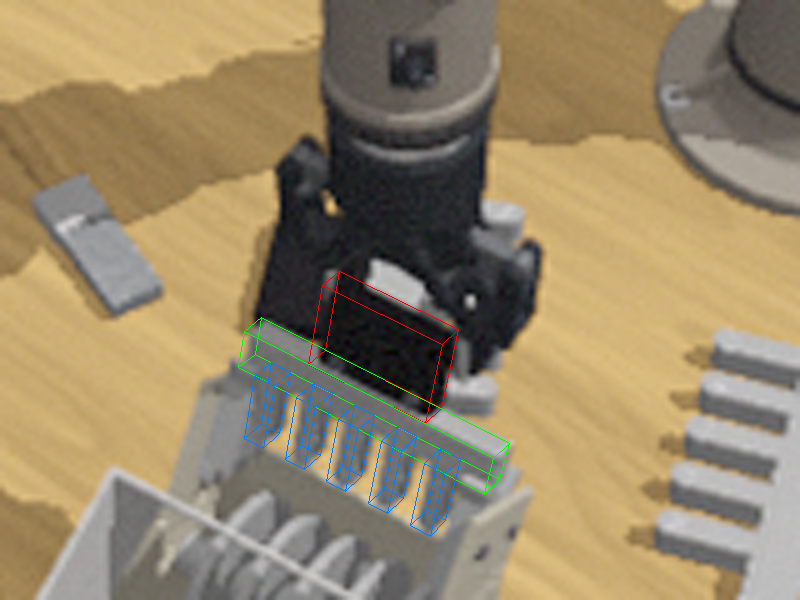

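View pics/y_s.png

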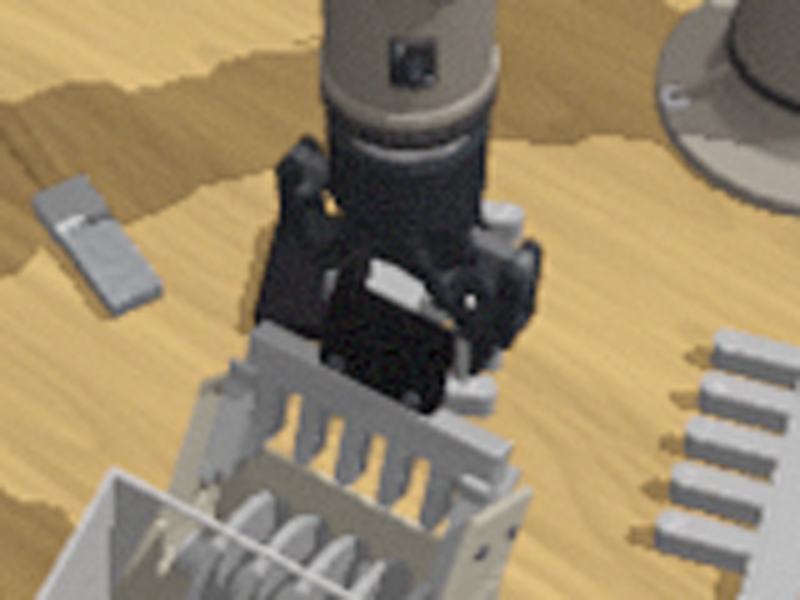

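>>> carry_out:
  series: "0 -0.1 0 0 0.6;-0.6 0 0.5 0 0.6;-0.6 0 0.45 0 0.6;0 0 0 0 0.6"

```text
clock: 20.8
tcp_pos: [0.5031, 0.026, 0.2483]
orientation: [-3.137, -0.157, 0.002]
contact_force: [-0.1, 0.9, -6.6]
grip_width: 0.069
```

```bash
python3 - <<'E'
from way import *
o=r.get_obs();print(w2b(o["tcp_pos"]).round(4),o["contact_force"].round(1),o["moment"].round(2))
w=eyes.grab_frame("wrist");cv2.imwrite("pics/z_w.png",w["color"])
s=eyes.grab_frame("scene");crop(s["color"],250,170,370,260,6,"pics/z_s.png")
E
```

```text
[-0.1087  0.0006  0.2483] [-0.1  0.9 -6.6] [0.25 0.24 0.01]
```

View pics/z_w.png

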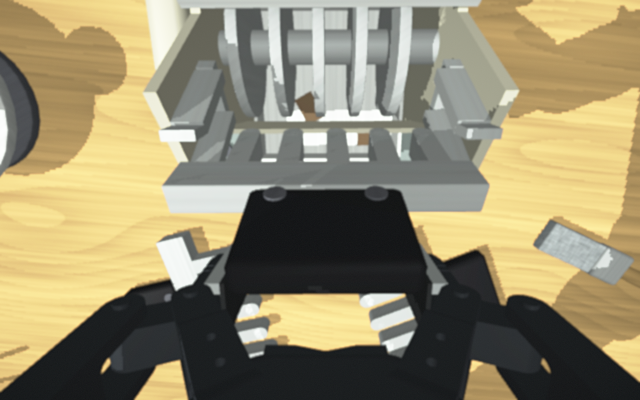

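View pics/z_s.png

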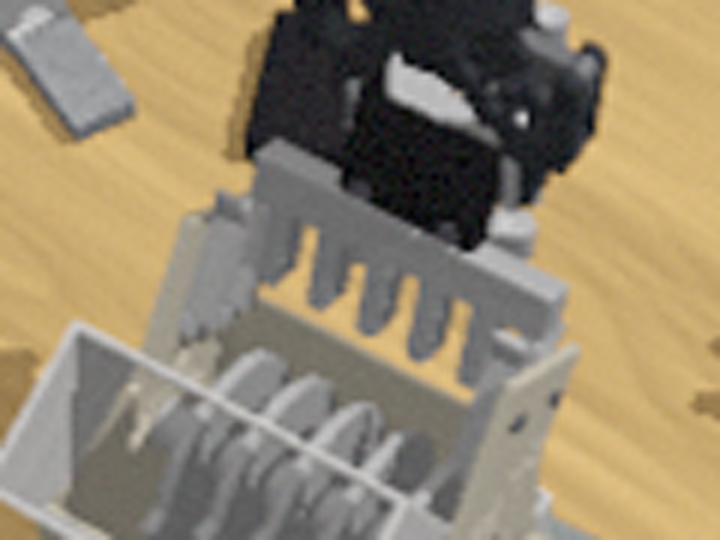

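>>> carry_out:
  series: "-0.5 0 0 0 0.6;-0.5 0 0.15 0 0.6;-0.5 0 0.2 0 0.6;0 0 0 0 0.6"

```text
clock: 21.4
tcp_pos: [0.4884, 0.0244, 0.2449]
orientation: [-3.138, -0.157, 0.001]
contact_force: [0.6, 0.4, -5.3]
grip_width: 0.0692
```

```bash
python3 - <<'E'
from way import *
o=r.get_obs();print(w2b(o["tcp_pos"]).round(4),o["contact_force"].round(1),o["moment"].round(2))
w=eyes.grab_frame("wrist");cv2.imwrite("pics/A_w.png",w["color"])
s=eyes.grab_frame("scene");crop(s["color"],250,170,370,260,6,"pics/A_s.png")
E
```

```text
[-0.1235  0.0006  0.2449] [ 0.6  0.4 -5.3] [ 0.09  0.22 -0.01]
```

View pics/A_w.png

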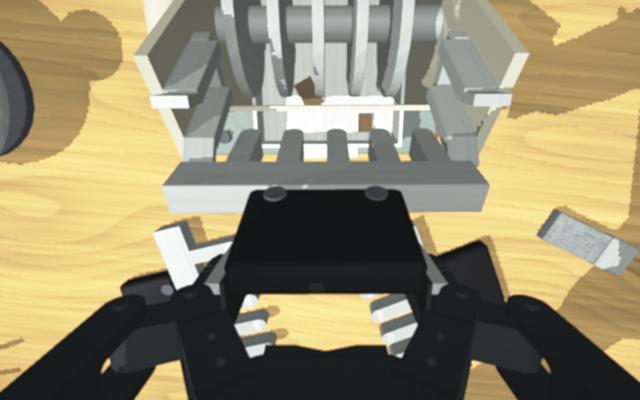

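View pics/A_s.png

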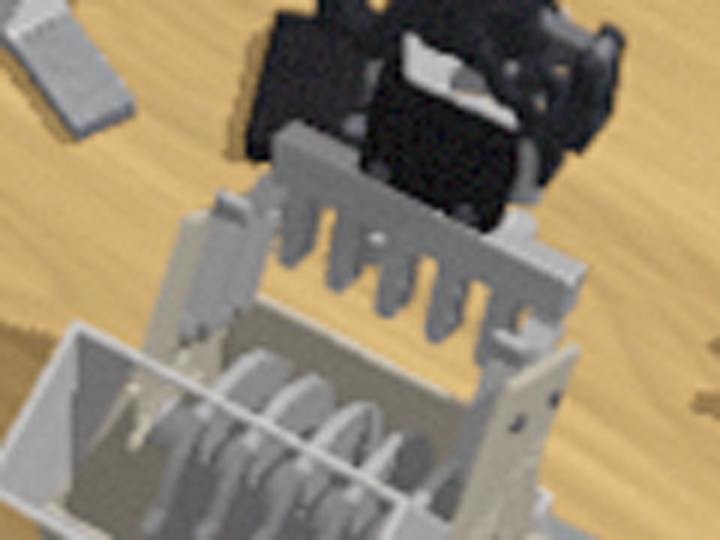

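>>> carry_out:
  series: "0 0 -0.9 0 0.6;1.2 0 0 0 0.6;1.3 0 0 0 0.6;0 0 0.55 0 0.6;-0.45 0 0.32 0 0.6;-0.45 0 0.32 0 0.6;0 0 0 0 0.6"

```text
clock: 22.38
tcp_pos: [0.5055, 0.0262, 0.2429]
orientation: [-3.137, -0.157, -0.003]
contact_force: [1.2, 0.6, -1.1]
grip_width: 0.0689
```

```bash
python3 - <<'E'
from way import *
o=r.get_obs();T=w2b(o["tcp_pos"]);print(T.round(4),o["contact_force"].round(1),o["moment"].round(2))
q=(np.array([T[0]+.0345,0,T[2]-.0341])-TT)@RT;print("origin if unrotated",q.round(4))
w=eyes.grab_frame("wrist");cv2.imwrite("pics/B_w.png",w["color"])
s=eyes.grab_frame("scene");crop(s["color"],250,170,370,260,6,"pics/B_s.png")
E
```

```text
[-0.1063  0.0007  0.2429] [ 1.2  0.6 -1.1] [ 0.17 -0.26 -0.04]
origin if unrotated [-0.0079  0.      0.0539]
```

View pics/B_w.png

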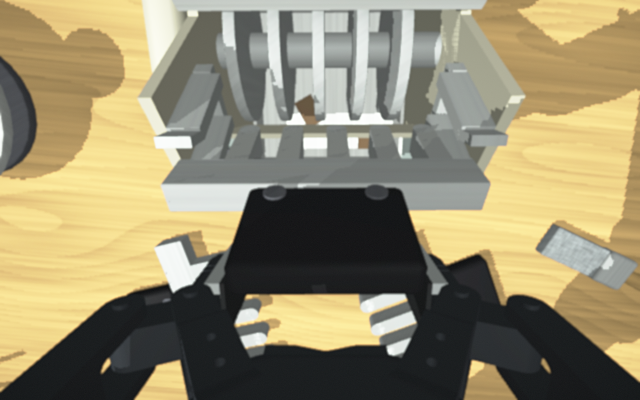

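View pics/B_s.png

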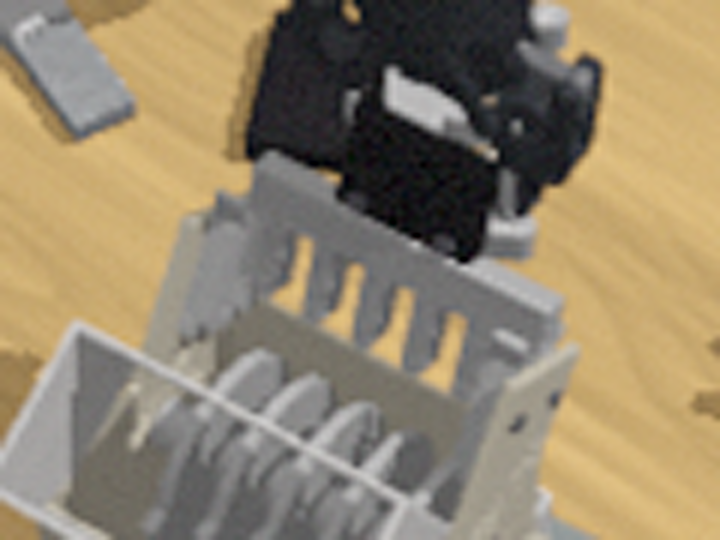

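>>> carry_out:
  series: "-0.4 0 0.1 0 0.6;-0.4 0 0.15 0 0.6;-0.4 0 0.2 0 0.6;0 0 0 0 0.6"

```text
clock: 22.98
tcp_pos: [0.4948, 0.0251, 0.2385]
orientation: [3.137, 0.157, 0.007]
contact_force: [5.7, 2.4, -0.4]
grip_width: 0.069
```

```bash
python3 - <<'E'
from way import *
o=r.get_obs();T=w2b(o["tcp_pos"]);print(T.round(4),o["contact_force"].round(1),o["moment"].round(2))
w=eyes.grab_frame("wrist");cv2.imwrite("pics/C_w.png",w["color"])
s=eyes.grab_frame("scene");crop(s["color"],250,170,370,260,6,"pics/C_s.png")
E
```

```text
[-0.117   0.0006  0.2385] [ 5.7  2.4 -0.4] [ 0.2  -1.39 -0.01]
```

View pics/C_w.png

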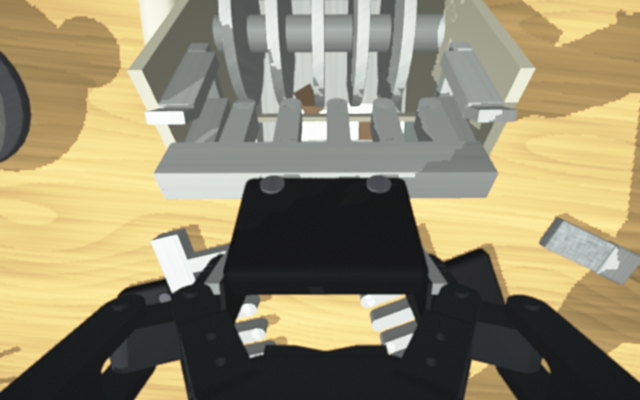

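View pics/C_s.png

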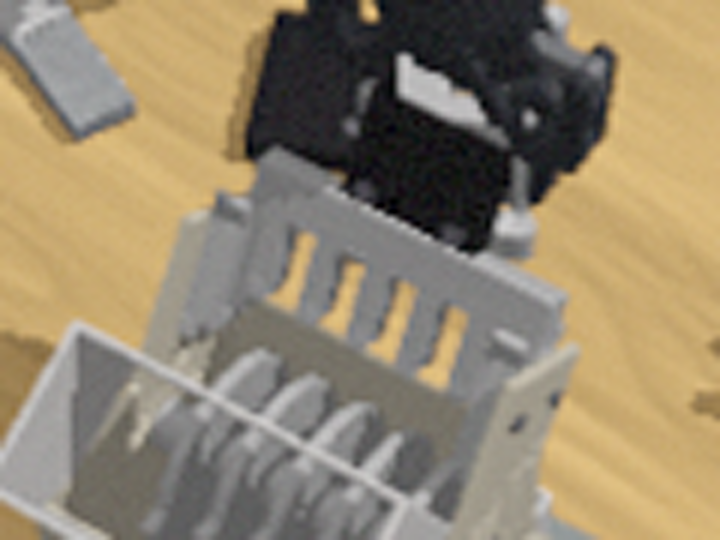

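>>> carry_out:
  series: "-0.4 0 0.25 0 0.6;-0.4 0 0.25 0 0.6;0 0 0 0 0.6"

```text
clock: 23.45
tcp_pos: [0.4867, 0.0242, 0.2335]
orientation: [3.137, 0.158, 0.006]
contact_force: [5.9, 1.2, -0.6]
grip_width: 0.0691
```

```bash
python3 - <<'E'
from way import *
o=r.get_obs();T=w2b(o["tcp_pos"]);print(T.round(4),o["contact_force"].round(1),o["moment"].round(2))
w=eyes.grab_frame("wrist");cv2.imwrite("pics/D_w.png",w["color"])
crop(w["color"],140,60,340,210,4,"pics/D1.png");crop(w["color"],320,60,510,210,4,"pics/D2.png")
s=eyes.grab_frame("scene");crop(s["color"],250,170,370,260,6,"pics/D_s.png")
E
```

```text
[-0.1252  0.0005  0.2335] [ 5.9  1.2 -0.6] [ 0.09 -1.25  0.01]
```

View pics/D1.png

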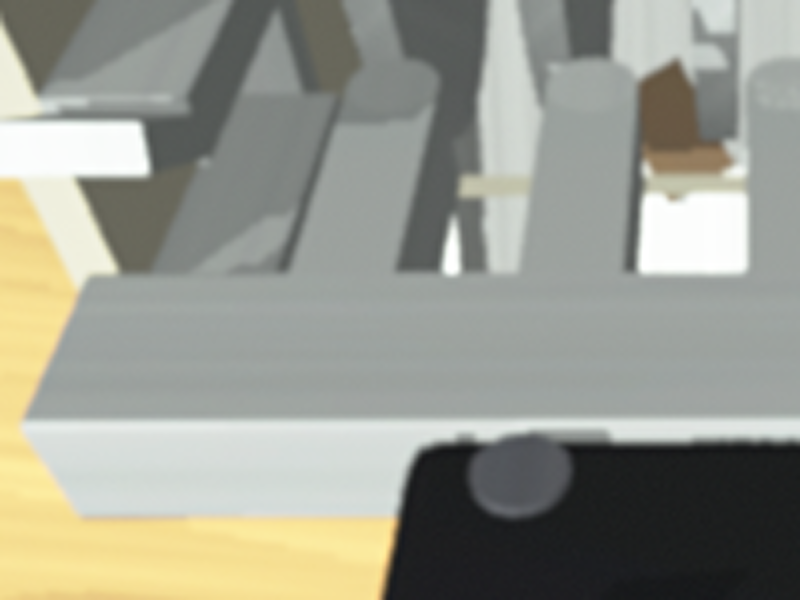

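View pics/D2.png

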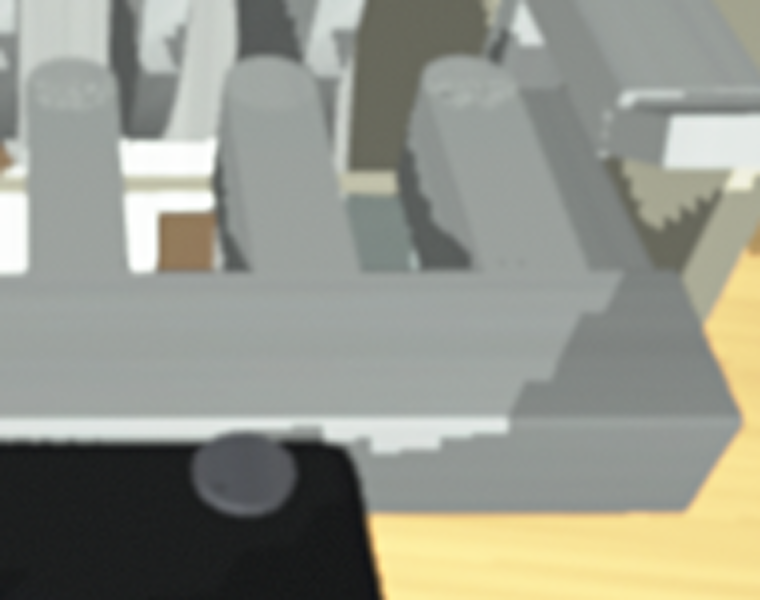

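View pics/D_s.png

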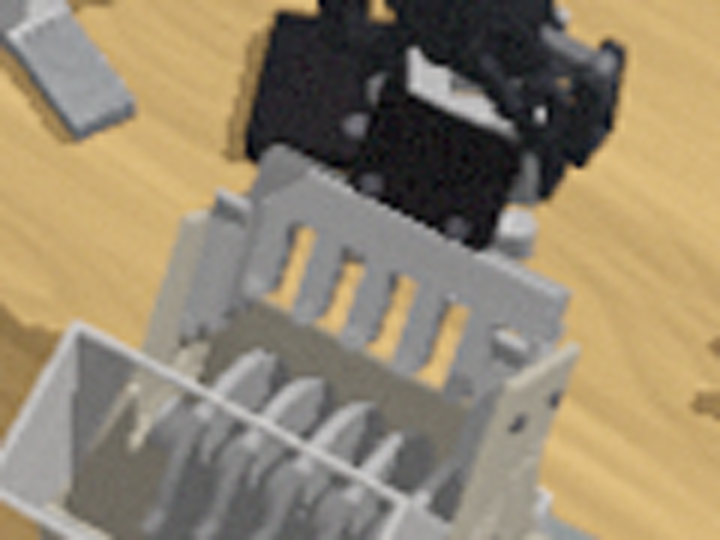

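Rotating well against the guide. I'll fit the tilt again.

```bash
cat >> way.py <<'E'
def fitW(L,uv,th0=.6):
    o=r.get_obs();w=eyes.grab_frame("wrist");c=cam(w,o);T=o["tcp_pos"]
    f=lambda p:(proj(c,combpts(L,T+p[1:4],p[4],p[0],.054,1))-uv).ravel()
    q=least_squares(f,[th0,0,0,.02,.1],loss='soft_l1');x=q.x
    G=w2b(T+x[1:4]);th=x[0]
    org=combpts([[0,0,0],[0,0,-.042]],T+x[1:4],x[4],th,.054,1)
    print("tilt",np.degrees(th),"yaw",x[4],"centre rel tcp",(G-w2b(T)).round(4))
    print("origin/tip in throat",[((w2b(p)-TT)@RT).round(4).tolist() for p in org]);print("res",q.fun.round(1))
    return x
E
python3 - <<'E'
from way import *
e=.075
L=[[.008,e,0],[.008,-e,0],[.008,e,.024],[.008,-e,.024],[-.008,e,.024],[-.008,-e,.024],[.008,.0515,0],[.008,.0395,0],[.008,-.0525,0],[.008,-.0645,0]]
a=lambda x,y:(140+x/4,60+y/4);b=lambda x,y:(320+x/4,60+y/4)
uv=np.array([a(92,275),b(682,272),a(24,420),b(742,420),a(82,517),b(688,510),a(290,274),a(395,274),b(478,270),b(590,270)])
fitW(L,uv)
E
```

```text
tilt 35.55139811708697 yaw 0.10258830415289998 centre rel tcp [ 0.0213 -0.0011  0.0216]
origin/tip in throat [[-0.007, -0.0005, 0.0562], [-0.0066, -0.0004, 0.0142]]
res [ 0.  -0.6 -1.8 -0.7 -0.9  0.8  1.4 -0.1 -0.1  1.2 -0.3  2.1  1.6 -0.5
  1.4 -0.6  0.4 -0.1 -1.6 -0.1]
```

>>> carry_out:
  series: "0.5 0 -0.35 0 0.6;0 0.15 0 0 0.6;0.29 0 0.41 0 0.6;0.29 0 0.41 0 0.6;0.29 0 0.41 0 0.6;0 0 0 0 0.6"

```text
clock: 24.35
tcp_pos: [0.4997, 0.0249, 0.2241]
orientation: [-3.137, -0.159, -0.002]
contact_force: [6.1, 3.4, -3.2]
grip_width: 0.0688
```

```bash
python3 - <<'E'
from way import *
o=r.get_obs();T=w2b(o["tcp_pos"]);print(T.round(4),o["contact_force"].round(1),o["moment"].round(2))
print(((T+[.0213,0,.0216])-TT)@RT-[0,0,.054])
w=eyes.grab_frame("wrist");cv2.imwrite("pics/E_w.png",w["color"])
s=eyes.grab_frame("scene");crop(s["color"],250,170,370,260,6,"pics/E_s.png")
E
```

```text
[-1.121e-01 -1.000e-04  2.241e-01] [ 6.1  3.4 -3.2] [ 0.79 -1.22  0.25]
[-0.00231365 -0.00010936  0.04108195]
```

View pics/E_w.png

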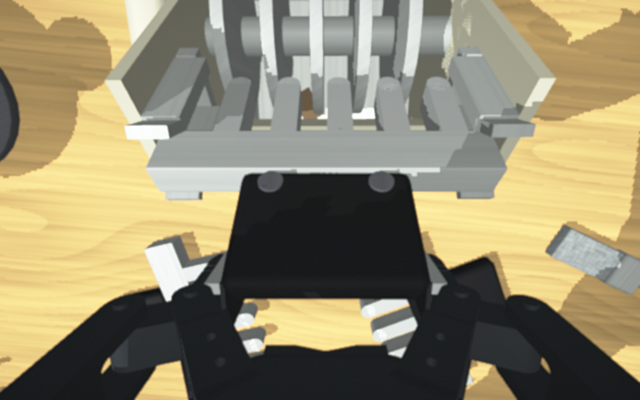

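View pics/E_s.png

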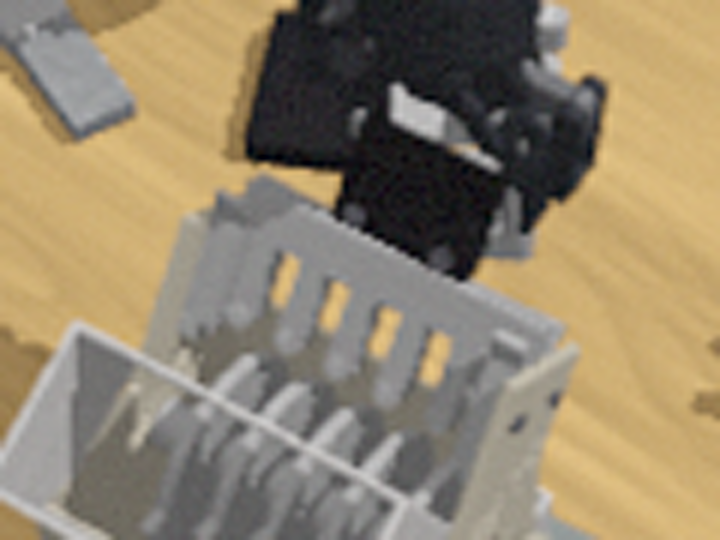

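>>> carry_out:
  series: "0.1 -0.1 -0.07 0 0.6;0.29 0 0.41 0 0.6;0.29 0 0.41 0 0.6;0.29 0 0.41 0 0.6;0 0 0 0 0.6"

```text
clock: 25.08
tcp_pos: [0.5095, 0.0259, 0.2121]
orientation: [3.137, 0.157, 0.003]
contact_force: [7.2, 0.3, -3.8]
grip_width: 0.0684
```

```bash
python3 - <<'E'
from way import *
o=r.get_obs();T=w2b(o["tcp_pos"]);print(T.round(4),o["contact_force"].round(1),o["moment"].round(2),o["joints"].round(2))
print(((T+[.0213,0,.0216])-TT)@RT-[0,0,.054])
w=eyes.grab_frame("wrist");cv2.imwrite("pics/F_w.png",w["color"])
s=eyes.grab_frame("scene");crop(s["color"],250,170,370,260,6,"pics/F_s.png")
E
```

```text
[-1.023e-01 -1.000e-04  2.121e-01] [ 7.2  0.3 -3.8] [-0.09 -1.62  0.17] [-1.03  0.4   1.1   2.02 -0.44  0.97 -1.18]
[-0.00112894 -0.00010278  0.02562861]
```

View pics/F_w.png

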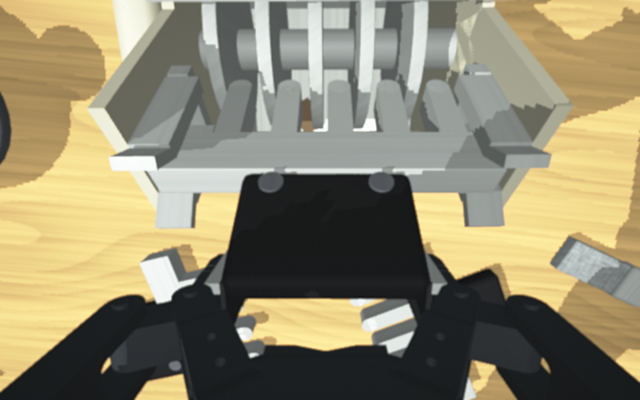

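View pics/F_s.png

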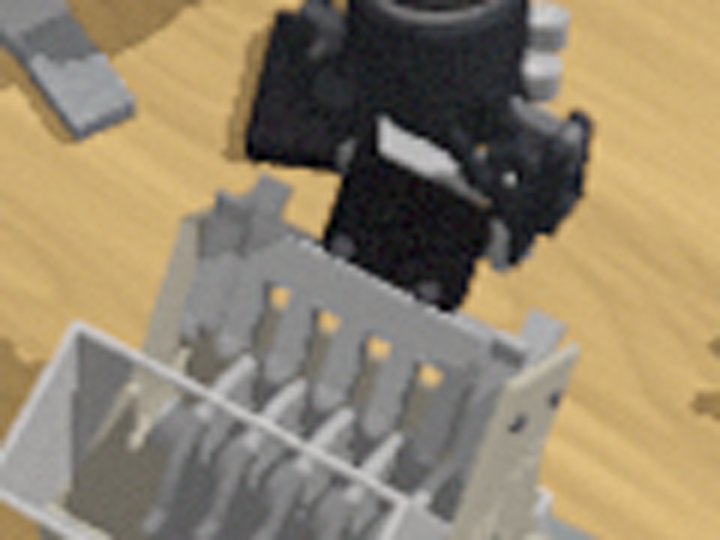

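>>> carry_out:
  series: "0.39 0 0.34 0 0.6;0.29 0 0.41 0 0.6;0.29 0 0.41 0 0.6;0.29 0 0.41 0 0.6;0 0 0 0 0.6"

```text
clock: 25.8
tcp_pos: [0.5214, 0.0274, 0.1961]
orientation: [3.137, 0.157, 0.001]
contact_force: [7.3, -0.3, -5.2]
grip_width: 0.0691
```

```bash
python3 - <<'E'
from way import *
o=r.get_obs();T=w2b(o["tcp_pos"]);print(T.round(4),o["contact_force"].round(1),o["moment"].round(2),o["joints"].round(2))
print(((T+[.0213,0,.0216])-TT)@RT-[0,0,.054])
w=eyes.grab_frame("wrist");cv2.imwrite("pics/G_w.png",w["color"])
s=eyes.grab_frame("scene");crop(s["color"],250,170,370,260,6,"pics/G_s.png")
E
```

```text
[-0.0903  0.0002  0.1961] [ 7.3 -0.3 -5.2] [-0.22 -1.4   0.29] [-0.98  0.45  1.06  2.01 -0.48  0.96 -1.15]
[-0.00049614  0.00020594  0.00563986]
```

View pics/G_w.png

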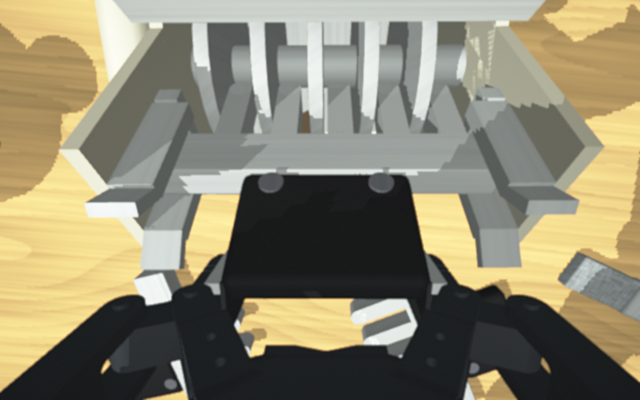

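View pics/G_s.png

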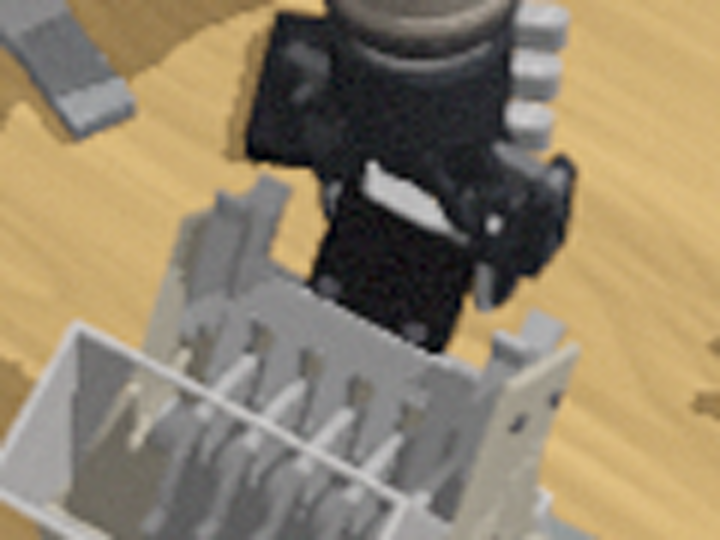

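Fins are between the discs; estimated 6 mm to go. I'll continue gently until the seats push back.

>>> carry_out:
  series: "0.17 0 0.24 0 0.6;0.17 0 0.24 0 0.6;0 0 0 0 0.6"

```text
clock: 26.28
tcp_pos: [0.5246, 0.0278, 0.1915]
orientation: [3.137, 0.157, 0.0]
contact_force: [5.9, -0.2, -4.6]
grip_width: 0.0688
```

>>> carry_out:
  series: "0.12 0 0.16 0 0.6;0.12 0 0.16 0 0.6;0 0 0 0 0.6"

```text
clock: 26.65
tcp_pos: [0.5255, 0.0274, 0.1899]
orientation: [-3.135, -0.158, 0.006]
contact_force: [-8.9, 0.5, 21.0]
grip_width: 0.0687
```

```bash
python3 - <<'E'
from way import *
o=r.get_obs();T=w2b(o["tcp_pos"]);print(T.round(4),o["contact_force"].round(1),o["moment"].round(2))
print(((T+[.0213,0,.0216])-TT)@RT-[0,0,.054])
w=eyes.grab_frame("wrist");crop(w["color"],140,80,340,230,4,"pics/H1.png");crop(w["color"],320,80,510,230,4,"pics/H2.png")
s=eyes.grab_frame("scene");crop(s["color"],250,170,370,260,6,"pics/H_s.png")
E
```

```text
[-0.0863 -0.0002  0.1899] [-8.9  0.5 21. ] [0.3  1.42 0.9 ]
[-0.00076226 -0.00015179 -0.00180937]
```

View pics/H1.png

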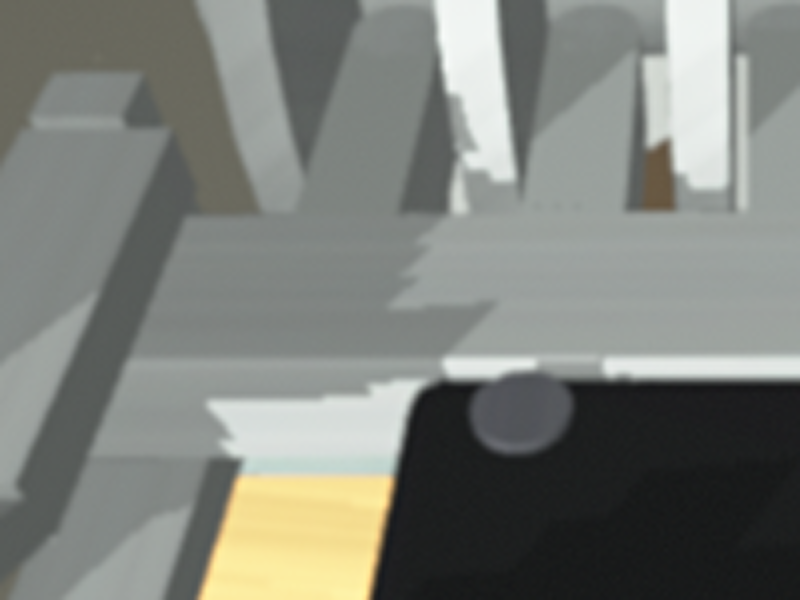

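View pics/H2.png

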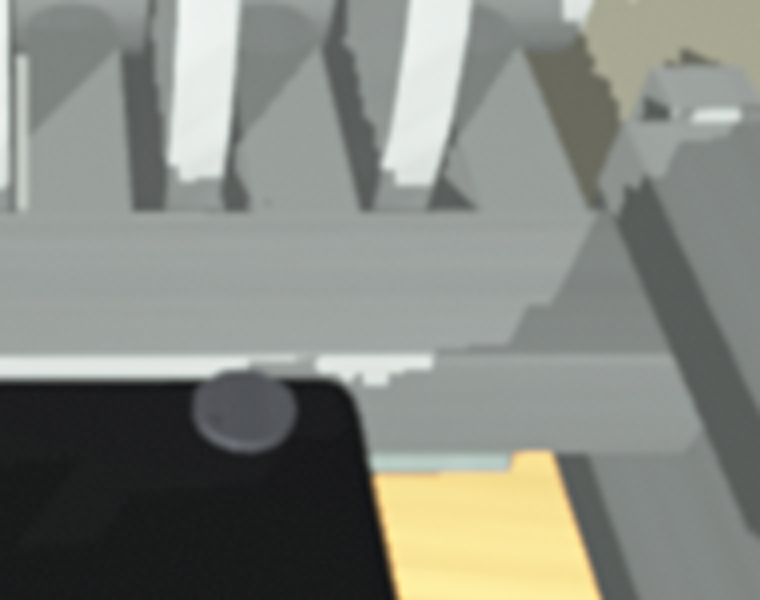

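View pics/H_s.png

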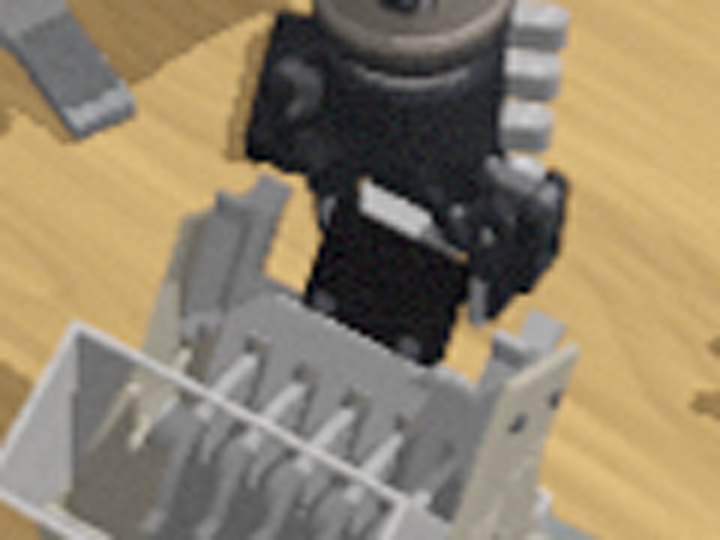

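>>> carry_out:
  series: "0 0 0 0 0.6;-0.06 0 -0.08 0 0.6;0 0 0 0 0.6;0 0 0 0 1;0 0 0 0 1;0 0 0 0 1;0 0 0 0 1"

```text
clock: 27.62
tcp_pos: [0.526, 0.0279, 0.1893]
orientation: [3.138, 0.157, -0.001]
contact_force: [-0.2, -0.3, 0.3]
grip_width: 0.0856
```

```bash
python3 - <<'E'
from way import *
o=r.get_obs();T=w2b(o["tcp_pos"]);print(T.round(4),o["contact_force"].round(1),o["moment"].round(2),o["grip_width"])
w=eyes.grab_frame("wrist");cv2.imwrite("pics/I_w.png",w["color"])
E
```

```text
[-0.0858  0.0003  0.1893] [-0.2 -0.3  0.3] [ 0.09  0.03 -0.05] 0.08557944561084718
```

View pics/I_w.png

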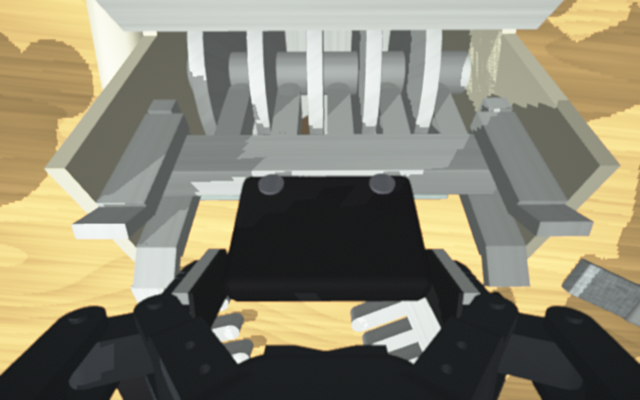

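```bash
python3 - <<'E'
from way import *
o=r.get_obs();w=eyes.grab_frame("wrist");c=cam(w,o)
cr,sr=np.cos(.1),np.sin(.1)
Bt=B+[0.00015,-.0015,0]
# prediction if home
P=b2w(Bt,t2b([0,0,.054]))[0]
drawcomb(w["color"],c,(150,60,490,315),2.35 and 2,"pics/J.png",(P,.1,np.radians(35),.054,1))
E
```

```text
(no output)
```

View pics/J.png

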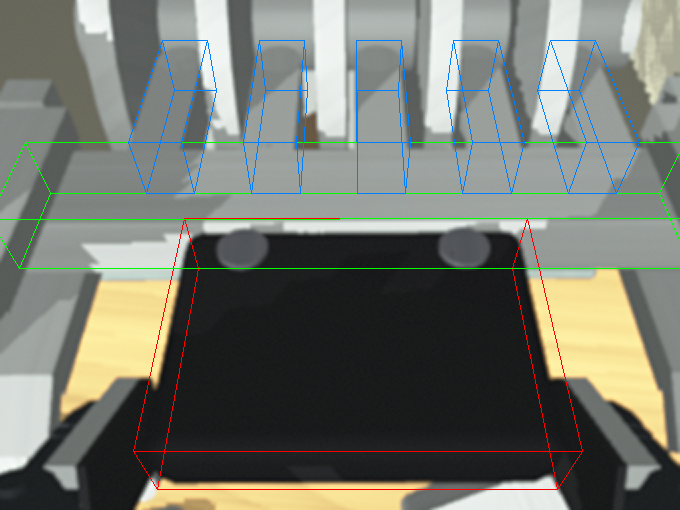

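>>> carry_out:
  series: "0 0 -1 0 1;0 0 -2 0 1;0 0 -3 0 1;0 0 -3 0 1;0 0 -3 0 1;0 0 -2 0 1;0 0 0 0 1"

```text
clock: 28.6
tcp_pos: [0.5272, 0.0276, 0.3317]
orientation: [-3.136, -0.157, -0.006]
contact_force: [0.1, 0.4, -0.5]
grip_width: 0.0856
```

```bash
python3 - <<'E'
from way import *
o=r.get_obs();T=w2b(o["tcp_pos"]);print(T.round(4),o["contact_force"].round(1),o["joints"].round(2))
w=eyes.grab_frame("wrist");c=cam(w,o);Bt=B+[0,-.0015,0]
for dz in(0,.008):
  P=b2w(Bt,t2b([0,0,.054+dz]))[0]
  drawcomb(w["color"],c,(150,80,490,330),2,f"pics/K{int(dz*1000)}.png",(P,.1,np.radians(35),.054,1))
s=eyes.grab_frame("scene");P=b2w(Bt,t2b([0,0,.054]))[0]
drawcomb(s["color"],cam(s),(250,170,370,260),6,"pics/Ks.png",(P,.1,np.radians(35),.054,1))
cv2.imwrite("pics/Kfull.png",s["color"])
for q in("vase","tub","brush"):print(q,[(d["uv"],round(d["confidence"],2)) for d in spotter.search_frame(s,q)[:1]])
E
```

```text
[-8.450e-02 -2.000e-04  3.317e-01] [ 0.1  0.4 -0.5] [-1.16  0.29  1.23  1.84 -0.3   1.21 -1.3 ]
vase [([457.5, 312.5], 0.63)]
tub [([202.3, 179.5], 0.66)]
brush [([256.3, 172.8], 0.64)]
```

View pics/K0.png

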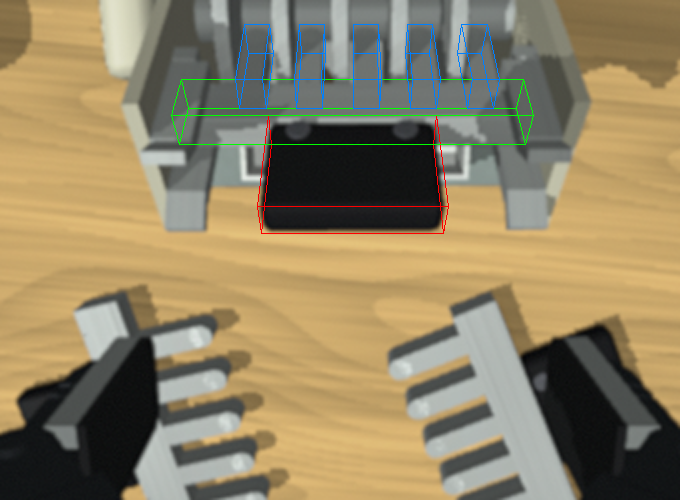

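View pics/Ks.png

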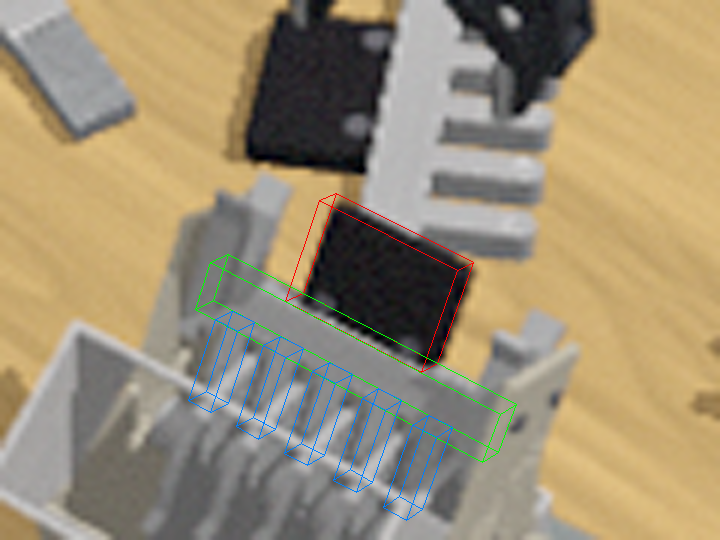

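View pics/Kfull.png

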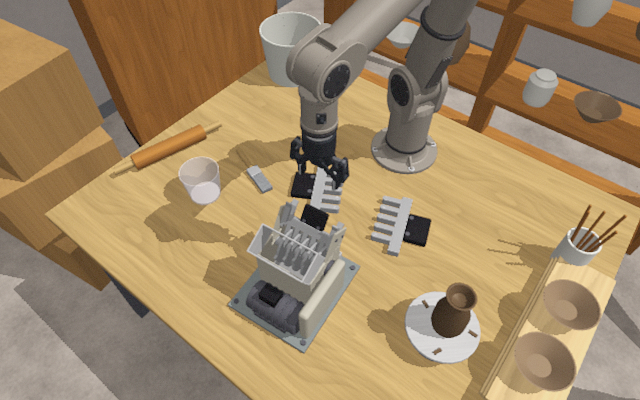

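The comb matches the modelled home pose in both views: wrist crop, grip at (350,170); scene crop, grip at (390,285). The bystanders have not moved and the gripper is clear.

```bash
python3 -c "
from bench import r
print(r.hand_in())"
```

```text
the job is handed in; nothing more can be done
None
```

I drew the comb out, turned it end for end and slid it back down the guide. Its fins now lie between the discs and its bar is on the seats. I held it until it was seated, then let go, backed off 14 cm upward and handed the job in at about 29 s.

**How it was done:** the tool can only point down, so I gripped the comb's block by its 70 mm ends, which let it pivot between the pads. I used the chute's lip and then the guide's mouth to bring it to the guide's 35° slope.

**Seating:** at an estimated throat z of about −2 mm the seats pushed back with about 23 N along the guide. After release the comb stayed put, and the wrist camera matched the home pose to within about 2 mm. The finned end is on the −y side.

**Bystanders:** the vase, tub and brush were found within a few pixels of where they were at the start, and the gripper touched nothing at the end.

**Checks that disagreed:**
- The breaker's sideways position came out about 3 mm different between camera views. I went by the comb's position relative to the guide in the same view.
- In the scene camera the home overlay sits about 2 to 4 mm off the comb, so that view confirms the pose less closely than the wrist camera.
- The block slipped about 15–20 mm off-centre in the pads during the pivoting, but the grip held throughout.
- My first try at rotating the comb in the guide's mouth missed the rails, so I repeated it.

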